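Load the press tooling bed and zero the stroke counter

TASK

Change the bench over to the next batch: switch the magnetic bed off with its lever, then take the used tools (round boss) off the bed and set them down flat, side by side, in the low black tray, and put every fresh tool plate (square boss) that lies on the bench, boss up, into a place of its own on the bed, flat on it and fully home against both the back rail and that place's side stop. When all this is done, throw the lever fully over to on again; also turn the stroke counter's reset knob back to its zero stop, whenever you like. Everything must still be so at the end, and the other things on the bench are left where they are.

Things in the scene. Friction and masses are not known exactly. Their poses are not given: they have to be found in the camera images.
- bed: steel magnetic holding bed fixed on the bench, 125 mm (x) by 300 mm (y) by 25 mm thick; origin under its middle, z up; a 12 mm thick back rail runs along its +x edge and three 10 mm thick, 78 mm long side stops divide it into three places, open to the front (-x); rail and stops stand 14 mm above the bed
- place0 (a point): The one at +y of three like places on the bed: point on the bed's top face, 25 mm above the bench, right under the middle of a plate that is home here (80 mm length along x, either way round). x points to the back rail, its face 40 mm away; y to this place's side stop, its face 30 mm away. At -y the next place's stop begins 30 mm beyond a seated plate
- place1 (a point): The middle one of three like places on the bed: point on the bed's top face, 25 mm above the bench, right under the middle of a plate that is home here (80 mm length along x, either way round). x points to the back rail, its face 40 mm away; y to this place's side stop, its face 30 mm away. At -y the next place's stop begins 30 mm beyond a seated plate
- place2 (a point): The one at -y, beside the lever, of three like places on the bed: point on the bed's top face, 25 mm above the bench, right under the middle of a plate that is home here (80 mm length along x, either way round). x points to the back rail, its face 40 mm away; y to this place's side stop, its face 30 mm away. At -y the bed ends 20 mm beyond a seated plate; the lever's block is 15 mm further
- plate0_c (a point): fresh aluminium tool plate: base 80 mm (its x) by 60 mm (its y) by 16 mm, with a square-cornered boss on its middle, 44 mm (x) by 28 mm (y) by 40 mm high to grip it by; 56 mm tall overall, about 0.36 kg, the same turned half round. Starts flat on the bench, boss up. The point is its middle, 28 mm above its underside; z up. May be absent (None)
- plate1_c (a point): fresh aluminium tool plate: base 80 mm (its x) by 60 mm (its y) by 16 mm, with a square-cornered boss on its middle, 44 mm (x) by 28 mm (y) by 40 mm high to grip it by; 56 mm tall overall, about 0.36 kg, the same turned half round. Starts flat on the bench, boss up. The point is its middle, 28 mm above its underside; z up. May be absent (None)
- plate2_c (a point): fresh aluminium tool plate: base 80 mm (its x) by 60 mm (its y) by 16 mm, with a square-cornered boss on its middle, 44 mm (x) by 28 mm (y) by 40 mm high to grip it by; 56 mm tall overall, about 0.36 kg, the same turned half round. Starts flat on the bench, boss up. The point is its middle, 28 mm above its underside; z up. May be absent (None)
- used0_c (a point): used tool on the bed at the start: same 80 x 60 x 16 mm base (80 mm along x), but a round steel boss 34 mm across, 40 mm high, on its middle; 56 mm tall overall, about 0.36 kg. It starts boss up in the +y place of the bed, roughly home. The point is its middle, 28 mm above its underside; z up. May be absent (None)
- used1_c (a point): used tool on the bed at the start: same 80 x 60 x 16 mm base (80 mm along x), but a round steel boss 34 mm across, 40 mm high, on its middle; 56 mm tall overall, about 0.36 kg. It starts boss up in the -y place of the bed, roughly home. The point is its middle, 28 mm above its underside; z up. May be absent (None)
- tray: low black open tray fixed on the bench, 230 mm (x) by 160 mm (y), 30 mm high, walls and floor 5 mm thick; origin under its middle, z up. Room for both used tools side by side along x
- lever (a joint): the bed's magnet lever, on at the start, rad: 0 = off (leans 0.5 rad to the bed's -x), 1.0 = on (leans 0.5 rad to the bed's +x, at its stop); moves freely with under 1 N at the ball and stays where it is left
- lever_tip (a point): centre of the 26 mm black ball on the magnet lever's 10 mm rod; it swings at 80 mm radius in the bed's x-z plane about a pivot 22 mm above the bench, 190 mm to the bed's -y from the bed's origin; the block it stands on is 70 x 50 x 25 mm
- knob (a joint): stroke counter's reset knob, rad: 0 = at its zero stop; it grows as the knob turns clockwise seen from above, up to 4.6. To reset, turn it anticlockwise seen from above until it stops. Stiffness 0.05 N m, stays where it is left
- knob_grip (a point): point on the knob's vertical axis at the height to grip, 92 mm above the bench. The knob's grip is an upright black bar 50 mm long (along this point's x), 14 mm wide (y), its top 7 mm above this point and its bottom 23 mm below, on a 54 mm disc. The white-lined nose of the bar lies to this point's -x; frame turns with the knob
- counter: grey stroke counter case fixed on the bench, 100 x 100 x 58 mm, white dial on top with the reset knob in its middle; origin under its middle. At zero the knob's nose points along the case's -x (the side with the number window), at the long dial mark, beside a small steel post that stands just anticlockwise of the nose
- oil_c (a point): white plastic oil bottle standing near the back of the bench, 52 mm across, 140 mm tall; bystander, leave it; point 70 mm up its middle
- jar_c (a point): clear screw jar near the back of the bench, 60 mm across, 80 mm tall; bystander, leave it; point 40 mm up its middle
- wrench_grip (a point): 140 mm steel wrench lying between the bed and the counter; bystander, leave it; point on its handle
- screwdriver_grip (a point): 170 mm screwdriver lying near the robot on the left; bystander, leave it; point on its handle
- die_a_center (a point): steel cylinder 40 mm across and 50 mm tall standing behind the bed; bystander, leave it; point at its centre
Mind the look-alikes: they are no part of the job. Leave any yellow look-alike of the part that bears used0_c alone.

How it is judged (in metres and radians):
On the way, in this order (a step that is already met when the one before it is completed fails the run):
1. the magnet lever is switched off while the used tools are still on the bed (value of joint lever below 0.1 rad and x of used0_c in the frame of bed between -0.04 and 0.02 m and y of used0_c in the frame of bed between -0.16 and 0.16 m and x of used1_c in the frame of bed between -0.04 and 0.02 m and y of used1_c in the frame of bed between -0.16 and 0.16 m), for 0.2 s.
2. the used tools lie in the tray and every fresh plate present is home in a place of the bed (((x of plate0_c in the frame of place0 between -0.003 and 0.003 m and y of plate0_c in the frame of place0 between -0.003 and 0.003 m and z of plate0_c in the frame of place0 between 0.0255 and 0.0305 m and angle between the x axis of plate0_c and the x axis of place0, either way round below 0.05 rad) or (x of plate0_c in the frame of place1 between -0.003 and 0.003 m and y of plate0_c in the frame of place1 between -0.003 and 0.003 m and z of plate0_c in the frame of place1 between 0.0255 and 0.0305 m and angle between the x axis of plate0_c and the x axis of place1, either way round below 0.05 rad) or (x of plate0_c in the frame of place2 between -0.003 and 0.003 m and y of plate0_c in the frame of place2 between -0.003 and 0.003 m and z of plate0_c in the frame of place2 between 0.0255 and 0.0305 m and angle between the x axis of plate0_c and the x axis of place2, either way round below 0.05 rad)) and ((x of plate1_c in the frame of place0 between -0.003 and 0.003 m and y of plate1_c in the frame of place0 between -0.003 and 0.003 m and z of plate1_c in the frame of place0 between 0.0255 and 0.0305 m and angle between the x axis of plate1_c and the x axis of place0, either way round below 0.05 rad) or (x of plate1_c in the frame of place1 between -0.003 and 0.003 m and y of plate1_c in the frame of place1 between -0.003 and 0.003 m and z of plate1_c in the frame of place1 between 0.0255 and 0.0305 m and angle between the x axis of plate1_c and the x axis of place1, either way round below 0.05 rad) or (x of plate1_c in the frame of place2 between -0.003 and 0.003 m and y of plate1_c in the frame of place2 between -0.003 and 0.003 m and z of plate1_c in the frame of place2 between 0.0255 and 0.0305 m and angle between the x axis of plate1_c and the x axis of place2, either way round below 0.05 rad)) and ((x of plate2_c in the frame of place0 between -0.003 and 0.003 m and y of plate2_c in the frame of place0 between -0.003 and 0.003 m and z of plate2_c in the frame of place0 between 0.0255 and 0.0305 m and angle between the x axis of plate2_c and the x axis of place0, either way round below 0.05 rad) or (x of plate2_c in the frame of place1 between -0.003 and 0.003 m and y of plate2_c in the frame of place1 between -0.003 and 0.003 m and z of plate2_c in the frame of place1 between 0.0255 and 0.0305 m and angle between the x axis of plate2_c and the x axis of place1, either way round below 0.05 rad) or (x of plate2_c in the frame of place2 between -0.003 and 0.003 m and y of plate2_c in the frame of place2 between -0.003 and 0.003 m and z of plate2_c in the frame of place2 between 0.0255 and 0.0305 m and angle between the x axis of plate2_c and the x axis of place2, either way round below 0.05 rad)) and x of used0_c in the frame of tray between -0.09 and 0.09 m and y of used0_c in the frame of tray between -0.06 and 0.06 m and z of used0_c in the frame of tray between 0.028 and 0.039 m and angle between each of used0_c, used1_c's own z axis and vertical below 0.15 rad and x of used1_c in the frame of tray between -0.09 and 0.09 m and y of used1_c in the frame of tray between -0.06 and 0.06 m and z of used1_c in the frame of tray between 0.028 and 0.039 m), for 0.3 s.
3. the magnet lever is thrown fully to on (value of joint lever above 0.9 rad), for 0.2 s.
At the end, for the whole second after the job is handed in: The used tools lie flat, boss up, on the floor of the tray, their middles inside it; every plate present lies flat in a place of the bed, within 3 mm of contact with rail and side stop and square within 0.05 rad, at rest; the lever reads over 0.9 rad; the knob reads under 0.08 rad (all of step 2 and value of joint lever above 0.9 rad and value of joint knob below 0.08 rad and linear speed of each of plate0, plate1, plate2, used0, used1 below 0.01 m/s); the robot touches nothing.
It fails at once if a bystander (bottle, jar, wrench, screwdriver, steel die) is moved more than 5 cm (distance of any of oil_c, jar_c, wrench_grip, screwdriver_grip, die_a_center from where it was at the start of the episode above 0.05 m).
Of plate0, plate1, plate2 only 2 to 3 are there at a start; the rules pass over those that are not, and their reading is None.
Of used0, used1 only 1 to 2 are there at a start; the rules pass over those that are not, and their reading is None.
At some moment in a run one of plate0, plate1, plate2 may be knocked a few centimetres aside while the robot is not near it.
Once in a run the grip may slacken for a moment while it holds something.
It also fails if it takes over 210 s, if anything falls off the work surface, if the arm or the gripper's body presses on something with over 40 N, if the wrist force passes 120 N, or if a joint passes its speed limit or range.

ROBOT

A 6-joint arm with a two-finger parallel gripper is mounted at the origin on the work surface. World frame = base frame: x ahead of the robot, y to its left, z up, the work surface at z = 0. Lengths are in m, angles in degrees, forces in N, time in s.
With the tool pointing down it reaches from about 0.25 to 0.725 m from the base axis. Payload 9.7 kg.
Tool frame: the origin (TCP) lies at the very end of the fingers, on their centre line; the grasp point (between the pads) lies 19 mm behind it (bot.hold_point_z is the distance from the TCP to the grasp point, in m); z points along the fingers, y is the line along which they close (so a half turn about z gives the same grasp; the last joint's range is limited). The gripper opens to 85 mm and grips with 20 to 120 N. Pads are 22 mm wide; open, the fingers measure 114 mm over their backs; the gripper's body (76 mm by 85 mm) begins 54 mm behind the grasp point. The pads swing forward as they close: fully open they stand 13 mm farther back than shut.
Start: joints at [-77.12, 4.979, 10.078, 95.1, 0, 90], TCP at [0.123, -0.536, 0.205] pointing down, gripper open.
Joint ranges: [-179.16, 179.16], [-48.56, 103.87], [-65.8, 70.77], [-126.05, 130.52], [-82.76, 87.17], [-180, 180]. Speed limits (degrees/s): [127.2, 127.2, 147.25, 180, 180, 180].

INTERFACE

Orientations are given as [roll, pitch, yaw] about the fixed x, y, z axes, in that order (R = Rz(yaw) Ry(pitch) Rx(roll)).
In Python, from workcell import bot gives the robot as it stands.
- The arm moves only by the tool play_rows, never from a script. Its argument "targets" is a list of rows, each an object with "grip": the closure in counts, from 0 (fully open) to 255 (shut); "linear": the shift along the world's x, y, z in cm, a list of three; "delta_rot": the turn, a rotation vector about the world's x, y, z in rad, a list of three. A call has 1 to 10 rows; each row is the pose to reach, as a shift and turn from the pose commanded when the call began; what a row does not reach only later rows make up. A row lasts 1/10 s, in which the tool goes at most 50 mm and 8.59 degrees, less where a joint would pass 70% of its speed; a pose out of reach is approached as far as the arm can. A call with a gripper value outside its range is refused whole. The fingers move at their own pace and stop on an object; "force" is the grip in N (left out, the last holds). Time passes only in rows, so rows that repeat a pose let the fingers close. It gives the time, the measured TCP pose, the force, the opening and the grip force at its end, in the units of the state.
- bot.get_obs(): the state, without advancing time (a new reading comes with each control period).
- bot.camera(name): name is "side" or "top"; returns a dict with "color" (400x640x3 uint8, red, green, blue), "range_z" (400x640 float32, m along the optical axis (not along the pixel's ray), 0 where there is no reading), "fov_y" (degrees; the focal length in pixels is half the picture's height over the tangent of half this angle, whatever the lens; pixels are square), "cx", "cy" (the principal point, pixels), "world_to_cam" (4x4, takes a point from world to camera coordinates). Camera axes: x right, y up, looking along -z (the intrinsics and any distortion apply to the point x, -y, -z); pixel columns grow to the right and rows downward; lengths in m; the calibration is good to about 2 mm. A picture is of the moment at which its call begins.
- bot.job_done(): hands the job in; it is judged then, once.
Trained networks look in a picture, given as the dict that the camera call returned (one of the last four; its "shot" number tells which), for a name from the list of things; names that differ only in an ending like _2 or _b are one class to them, and where a whole thing is asked for, a point or a joint stands for the part that bears it (a point fixed in the world has none). Each returns a list of dicts, best first, with "conf" (0 to 1); they miss things now and then, are a little off and sometimes report something else, mostly with a low value. They report only what shows in the picture. A call takes as long as a camera call. They do not tell look-alikes from the thing itself.
- bot.search_frame(picture, target): "box" ([left, top, right, bottom] in pixels, round what is visible of it).
- bot.trace(picture, target): "pixels" (400x640 bool, what is visible of it) and "box" ([left, top, right, bottom] in pixels, round what is visible of it).
- bot.pinpoint(picture, target): "pixel" ([column, row] in pixels: a listed point, or the origin of a listed thing).
The state is a dict: "time": time; "q": joint angles; "qd": joint speeds; "joint_efforts": joint torques, N m; "ee_pos": TCP position; "tcp_rot": TCP orientation; "wrist_force": force on the tool from outside, world axes, zero at the start; "torque": the same for the moment, N m; "opening": finger opening in m; "grasp_force": force on a finger pad.
Only numpy, scipy, OpenCV 4.12 (cv2) and the standard library are available. Lean on these libraries where they do the work, as an engineer would, in place of code of your own. Each camera call takes 0.05 s, during which the arm holds its last target. There are 200 camera calls.

## Working session

There is one attempt and no reset: what is moved stays moved. The work goes in short steps, Python scripts to look and compute and a tool call to move; the robot and the scene stay as the last step left them, time stands still between calls to the robot, and variables do not carry over. Pictures are saved under pics/ and viewed, at most 14 in all, crops included, and the job is handed in when it is done.

Besides the shell and the picture viewer there is one more tool, called after "Call:" by a JSON object that holds its "fn" and its "kwargs". play_rows: Moves the arm, as the interface text tells. Its arguments: {"type":"object","properties":{"targets":{"type":"array","items":{"type":"object","properties":{"grip":{"type":"number"},"linear":{"type":"array","items":{"type":"number"}},"delta_rot":{"type":"array","items":{"type":"number"}}}}},"force":{"type":"number"}},"required":["targets"]}

```bash
mkdir -p pics; ls; cat > h.py <<'E'
import numpy as np, cv2
from workcell import bot
def K(p):
    f=200/np.tan(np.radians(p["fov_y"])/2); return f,p["cx"],p["cy"]
def cloud(p):
    f,cx,cy=K(p); z=p["range_z"]; v,u=np.mgrid[0:400,0:640]
    P=np.stack([(u-cx)*z/f,-(v-cy)*z/f,-z,np.ones_like(z)],-1)
    W=P@np.linalg.inv(p["world_to_cam"]).T
    W=W[...,:3].copy(); W[z<=0]=np.nan; return W
def proj(p,X):
    f,cx,cy=K(p); c=(np.array(p["world_to_cam"])@np.r_[X,1]); return np.array([cx+f*c[0]/-c[2],cy-f*c[1]/-c[2]])
def ray(p,px,h):
    f,cx,cy=K(p); T=np.linalg.inv(p["world_to_cam"]); d=T[:3,:3]@np.array([(px[0]-cx)/f,-(px[1]-cy)/f,-1]); o=T[:3,3]
    return o+d*(h-o[2])/d[2]
def save(p,n): cv2.imwrite("pics/"+n,p["color"][...,::-1])
E
python3 - <<'E'
from h import *
t=bot.camera("top"); s=bot.camera("side"); save(t,"t0.png"); save(s,"s0.png")
print({k:t[k] for k in t if k not in("color","range_z")}); print({k:s[k] for k in s if k not in("color","range_z")})
print(bot.get_obs(),bot.hold_point_z)
hs=dict(plate0_c=.028,used0_c=.053,bed=0,tray=0,lever_tip=.09,knob_grip=.092,counter=0,oil_c=.07,jar_c=.04,wrench_grip=.005,screwdriver_grip=.01,die_a_center=.025)
for n,h in hs.items():
    for nm,p in(("t",t),("s",s)):
        for r in bot.pinpoint(p,n)[:5]:
            if r["conf"]>.2: print(n,nm,round(r["conf"],2),np.round(r["pixel"]),np.round(ray(p,r["pixel"],h),3))
E
```

```text
pics
{'fov_y': 48.984028879893486, 'cx': 322.1969233933291, 'cy': 195.52378465310673, 'world_to_cam': array([[ 7.58934133e-03, -9.99734500e-01,  2.17561763e-02,
        -1.34375959e-03],
       [ 9.96628181e-01,  9.33973155e-03,  8.15171005e-02,
        -5.37058057e-01],
       [-8.16986546e-02,  2.10641573e-02,  9.96434459e-01,
        -1.35240116e+00],
       [ 0.00000000e+00,  0.00000000e+00,  0.00000000e+00,
         1.00000000e+00]]), 'shot': 1}
{'fov_y': 50.65028604777044, 'cx': 316.88475500377393, 'cy': 195.6961117637375, 'world_to_cam': array([[-0.87847427,  0.47762681,  0.01247348,  0.46300851],
       [-0.29633444, -0.5651399 ,  0.76993687,  0.10612003],
       [ 0.37479175,  0.67267341,  0.63799814, -1.39713307],
       [ 0.        ,  0.        ,  0.        ,  1.        ]]), 'shot': 2}
{'time': 0.1, 'q': array([-7.71208269e+01,  5.00874409e+00,  1.00371549e+01,  9.51004595e+01,
       -2.54054253e-03,  9.00016074e+01]), 'qd': array([-0.0369636 , -0.16274887,  0.12357306,  0.024154  , -0.0145304 ,
       -0.0245661 ]), 'joint_efforts': array([ 8.87504120e-04, -5.21558619e+0
[... 1437 characters left out ...]
  ]
oil_c t 0.76 [282. 117.] [0.774 0.128 0.07 ]
oil_c t 0.45 [242. 152.] [0.662 0.248 0.07 ]
oil_c s 0.64 [253. 261.] [0.772 0.141 0.07 ]
oil_c s 0.38 [321. 170.] [ 0.464 -0.091  0.07 ]
jar_c t 0.83 [350. 113.] [ 0.798 -0.083  0.04 ]
jar_c s 0.87 [215. 220.] [ 0.799 -0.065  0.04 ]
jar_c s 0.58 [358. 205.] [0.431 0.061 0.04 ]
wrench_grip t 0.54 [240. 151.] [0.678 0.265 0.005]
wrench_grip t 0.26 [446. 205.] [ 0.512 -0.392  0.005]
wrench_grip s 0.7 [319. 301.] [0.669 0.27  0.005]
screwdriver_grip t 0.51 [245. 275.] [0.288 0.24  0.01 ]
screwdriver_grip s 0.66 [442. 233.] [0.275 0.235 0.01 ]
die_a_center t 0.7 [321. 116.] [0.79  0.009 0.025]
die_a_center s 0.76 [221. 236.] [ 0.801 -0.013  0.025]
```

View pics/t0.png

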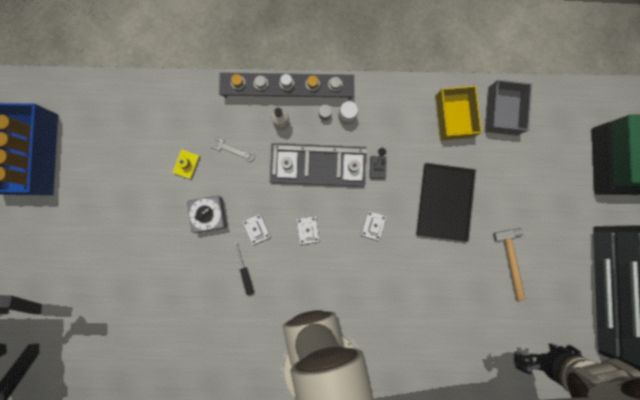

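View pics/s0.png

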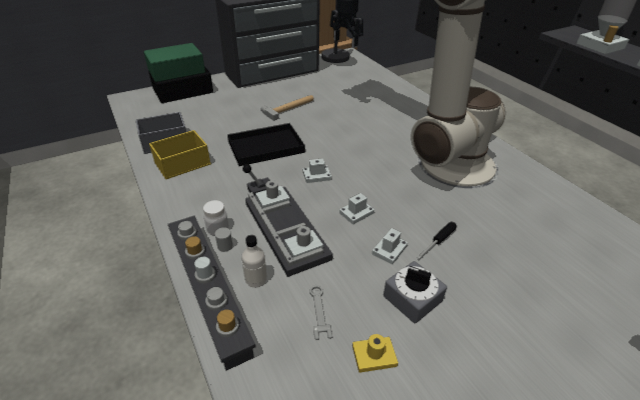

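The top view shows fresh plates at about (257,229), (307,231) and (373,225), and used tools at (287,164) and (353,166). The tray is at (446,202), the lever ball at (382,152), the knob at (207,213), and a yellow look-alike at (186,163). Next I'll measure these by depth.

```bash
cat >> h.py <<'E'
def rect(W,m,lo,hi):
    P=W[m]; P=P[(P[:,2]>lo)&(P[:,2]<hi)]
    if len(P)<6: return None
    (c,s,a)=cv2.minAreaRect((P[:,:2]*1000).astype(np.float32))
    return len(P),np.round(P.mean(0)*1000,1),"rect c",np.round(c,1),"size",np.round(s,1),"ang",round(a,1),"zmed",round(float(np.median(P[:,2]))*1000,1)
def boxmask(c,r):
    m=np.zeros((400,640),bool); m[int(c[1]-r):int(c[1]+r+1),int(c[0]-r):int(c[0]+r+1)]=1; return m
E
python3 - <<'E'
from h import *
C={"t":bot.camera("top"),"s":bot.camera("side")}
for k,p in C.items():
    W=cloud(p)
    # table plane check at spots
    for X in [(.3,0),(.55,.25),(.35,.35),(.6,-.25),(.4,-.25)]:
        u=proj(p,[*X,0]).round().astype(int); q=W[u[1]-2:u[1]+3,u[0]-2:u[0]+3].reshape(-1,3); print(k,X,np.round(np.nanmedian(q,0)*1000,1),np.round(np.nanstd(q[:,2])*1000,1))
    for n,lo,hi,N in [("plate0_c",.045,.07,3),("used0_c",.065,.095,3),("bed",.02,.05,1),("tray",.02,.04,1),("tray",-.005,.015,1),("lever_tip",.06,.12,2),("knob_grip",.085,.12,1),("counter",.045,.07,1)]:
        for r in bot.trace(p,n)[:N+1]:
            m=r["pixels"]; print(k,n,round(r["conf"],2),m.sum(),np.round(r["box"]),rect(W,m,lo,hi))
            if n in("plate0_c",): print("   base",rect(W,m,.005,.03))
            if n in("used0_c",): print("   base",rect(W,m,.03,.055))
E
```

```text
t (0.3, 0) [ 3.014e+02  1.600e+00 -1.000e-01] 2.9
t (0.55, 0.25) [5.509e+02 2.508e+02 2.000e-01] 3.3
t (0.35, 0.35) [348.8 349.6  -1. ] 2.2
t (0.6, -0.25) [ 600.7 -249.4    0.7] 2.4
t (0.4, -0.25) [ 3.998e+02 -2.510e+02 -1.000e-01] 2.3
t plate0_c 0.78 508 [246. 212. 272. 245.] (140, array([431.5, 207.7,  55. ]), 'rect c', array([431.9, 207.8]), 'size', array([44. , 27.8]), 'ang', 25.0, 'zmed', 55.2)
   base (350, array([431.8, 205.3,  15.5]), 'rect c', array([431.6, 207.8]), 'size', array([80.1, 60.3]), 'ang', 25.6, 'zmed', 15.6)
t plate0_c 0.45 481 [297. 214. 319. 242.] (133, array([429.4,  47.6,  55.8]), 'rect c', array([429.7,  47.6]), 'size', array([43.7, 27.4]), 'ang', 8.7, 'zmed', 55.9)
   base (339, array([429.2,  47. ,  15.6]), 'rect c', array([429.8,  46.7]), 'size', array([79.9, 60.4]), 'ang', 8.5, 'zmed', 15.7)
t used0_c 0.77 497 [172. 150. 201. 178.] None
   base (68, array([631.8, 428.5,  48. ]), 'rect c', array([633.5, 433.3]), 'size', array([33.2, 30.6]), 'ang', 88.7, 'zmed', 51.4)
t used0_c 0.68 505 [277. 150. 299. 176.] (107, array([630.6, 113.2,  79.5]), 'rect c', a
[... 3067 characters left out ...]
'ang', 88.1, 'zmed', 26.6)
s tray 0.87 2354 [228. 126. 304. 165.] (1614, array([ 519.3, -391.5,    6.5]), 'rect c', array([ 511. , -408.1]), 'size', array([225.8, 252.7]), 'ang', 84.4, 'zmed', 6.2)
s tray 0.21 3410 [242. 165. 330. 276.] (291, array([655.2,  73. ,   7.9]), 'rect c', array([627.4, -28.1]), 'size', array([403.6, 139.4]), 'ang', 88.2, 'zmed', 8.1)
s knob_grip 0.83 463 [401. 268. 429. 292.] (183, array([478. , 363. ,  95.5]), 'rect c', array([476.1, 362.1]), 'size', array([14.5, 48.6]), 'ang', 35.5, 'zmed', 96.9)
s counter 0.89 2384 [381. 261. 443. 323.] (1360, array([486.3, 373.3,  59.1]), 'rect c', array([475. , 362.9]), 'size', array([101.1,  98.6]), 'ang', 11.0, 'zmed', 59.8)
```

```bash
python3 - <<'E'
from h import *
t=bot.camera("top"); s=bot.camera("side")
def cr(p,x0,y0,w,h,k): return cv2.resize(p["color"][y0:y0+h,x0:x0+w,::-1],(w*k,h*k),interpolation=cv2.INTER_CUBIC)
a=cr(t,185,193,48,48,6); b=cr(s,375,250,72,72,4); top=np.hstack([a,b]); c=cr(t,265,138,130,55,6)
im=np.zeros((288+330,780,3),np.uint8); im[:288,:576]=top; im[288:,:780]=c
cv2.imwrite("pics/z0.png",cv2.resize(im,(756,599)))
for p in(t,s):
    W=cloud(p)
    X,Y,Z=W[...,0],W[...,1],W[...,2]
    print("counter",rect(W,(abs(X-.475)<.09)&(abs(Y-.358)<.09),.05,.066))
    print("bedtop+ ",rect(W,(abs(X-.635)<.09)&(Y<.19)&(Y>-.148),.02,.05))
    print("rail  ",rect(W,(X>.66)&(X<.72)&(Y<.18)&(Y>-.145),.034,.046))
    print("used1",rect(W,(abs(X-.635)<.05)&(abs(Y+.09)<.05),.07,.095), rect(W,(abs(X-.625)<.05)&(abs(Y+.09)<.05),.0405,.05))
    print("used0",rect(W,(abs(X-.635)<.05)&(abs(Y-.114)<.05),.07,.095))
    print("ball",rect(W,(abs(X-.65)<.08)&(abs(Y+.18)<.04),.08,.13),"block",rect(W,(abs(X-.64)<.08)&(abs(Y+.18)<.05),.018,.035))
    for y in(.207,.047,-.16): print("plate",rect(W,(abs(X-.43)<.08)&(abs(Y-y)<.07),.045,.065),"base",rect(W,(abs(X-.43)<.08)&(abs(Y-y)<.07),.009,.065))
    m=(X>.64)&(X<.68)&(Z>.033)&(Z<.046)&(abs(Y-.01)<.06); print("stops y",np.round(np.sort(Y[m])*1000)[::6])
E
```

```text
counter (835, array([474.9, 355. ,  58.5]), 'rect c', array([475.5, 356.7]), 'size', array([ 99.7, 100.9]), 'ang', 10.4, 'zmed', 58.5)
bedtop+  (3440, array([634.9,  17.8,  31.3]), 'rect c', array([635.9,   9.7]), 'size', array([315.2, 125.4]), 'ang', 88.3, 'zmed', 28.1)
rail   (522, array([677. ,  23.2,  39.3]), 'rect c', array([676.3,  11.1]), 'size', array([287.4,  32.3]), 'ang', 89.9, 'zmed', 39.2)
used1 (99, array([625.4, -90.9,  80.5]), 'rect c', array([625.8, -90.8]), 'size', array([31. , 30.1]), 'ang', 3.2, 'zmed', 80.3) (253, array([624.9, -85.4,  42.9]), 'rect c', array([631.4, -86.1]), 'size', array([86.6, 89.7]), 'ang', 86.9, 'zmed', 42.6)
used0 (101, array([631. , 113.3,  80.4]), 'rect c', array([631.5, 113.8]), 'size', array([33.1, 31. ]), 'ang', 58.9, 'zmed', 80.4)
ball (62, array([ 663.5, -172.4,  101.1]), 'rect c', array([ 664.7, -173. ]), 'size', array([23.5, 22.9]), 'ang', 45.8, 'zmed', 102.0) block (330, array([ 628.3, -167.4,   26. ]), 'rect c', array([ 636.9, -164. ]), 'size', array([ 67.5, 111.9]), 'ang', 89.9, 'zmed', 25.8)
plate (141, array([431.5, 207.5,  55
[... 2184 characters left out ...]
', 18.5)
plate (156, array([431.6,  54.4,  54.9]), 'rect c', array([429.9,  51.9]), 'size', array([47.4, 30.8]), 'ang', 9.2, 'zmed', 56.0) base (565, array([436.2,  60.2,  30.5]), 'rect c', array([429.2,  51. ]), 'size', array([83. , 63.3]), 'ang', 8.5, 'zmed', 20.4)
plate (122, array([ 447.1, -151.7,   54.3]), 'rect c', array([ 445.5, -154.9]), 'size', array([32.6, 44.4]), 'ang', 70.6, 'zmed', 55.3) base (459, array([ 450.5, -146.9,   30. ]), 'rect c', array([ 445.6, -155.5]), 'size', array([67.6, 80.8]), 'ang', 73.2, 'zmed', 20.2)
stops y [-49. -47. -45. -44. -44. -43. -41. -40. -39. -37. -29. -18. -10.   2.
  14.  26.  35.  48.  50.  52.  53.  54.  57.  58.  58.  59.  60.  61.
  62.  66.]
```

View pics/z0.png

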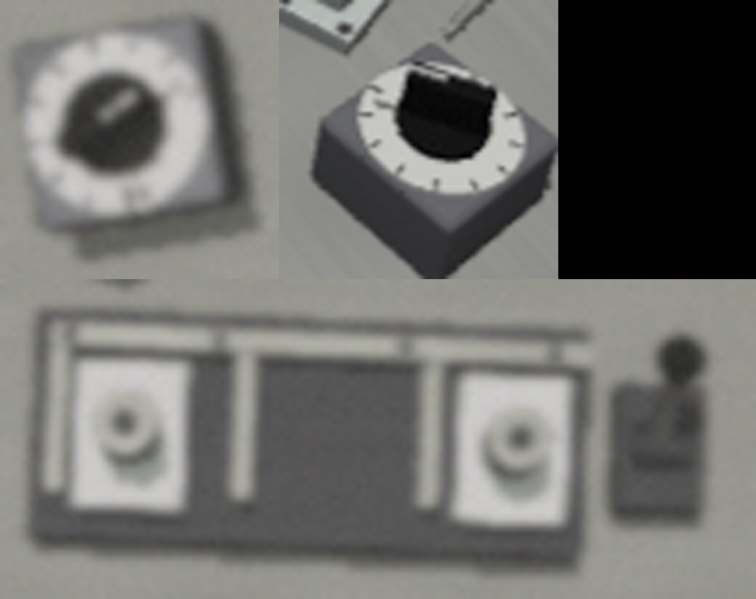

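The zoomed view shows the knob's white nose line at up-right, about −54° in the world, with the zero mark and post at bottom at about 190°. That means roughly 244° anticlockwise to zero. The lever ball leans to +x, which is on, and both used tools are off the rail by a few mm. I'll do the lever first.

Call:
{"fn": "play_rows", "kwargs": {"targets": [{"linear":[54.4,36.6,-2],"delta_rot":[0,0,-0.256],"grip":110},{"linear":[54.4,36.6,-2],"delta_rot":[0,0,-0.256],"grip":110},{"linear":[54.4,36.6,-2],"delta_rot":[0,0,-0.256],"grip":110},{"linear":[54.4,36.6,-2],"delta_rot":[0,0,-0.256],"grip":110},{"linear":[54.4,36.6,-2],"delta_rot":[0,0,-0.256],"grip":110},{"linear":[54.4,36.6,-2],"delta_rot":[0,0,-0.256],"grip":110},{"linear":[54.4,36.6,-2],"delta_rot":[0,0,-0.256],"grip":110},{"linear":[54.4,36.6,-2],"delta_rot":[0,0,-0.256],"grip":110},{"linear":[54.4,36.6,-2],"delta_rot":[0,0,-0.256],"grip":110},{"linear":[54.4,36.6,-2],"delta_rot":[0,0,-0.256],"grip":110}], "force": 20}}

```text
time: 3.3
ee_pos: [0.5358, -0.2577, 0.1901]
tcp_rot: [180.0, -0.0, -1.8]
wrist_force: [0.4, -1.4, 0.1]
opening: 0.0486
grasp_force: 0.0
```

Call:
{"fn": "play_rows", "kwargs": {"targets": [{"linear":[13.1,8.8,0],"grip":110},{"linear":[13.1,8.8,0],"grip":110},{"linear":[13.1,8.8,0],"grip":110},{"linear":[13.1,8.8,0],"grip":110},{"linear":[13.1,8.8,0],"grip":110},{"linear":[13.1,8.8,0],"grip":110}]}}

```text
validation failed for argument at $.ta...
```

```bash
python3 - <<'E'
from h import *
o=bot.get_obs();print(o["q"],o["ee_pos"])
s=bot.camera("side"); t=bot.camera("top"); 
f=lambda p,x,y,w,h,k:cv2.resize(p["color"][y:y+h,x:x+w,::-1],(w*k,h*k),interpolation=cv2.INTER_CUBIC)
cv2.imwrite("pics/a1.png",np.hstack([f(s,190,90,100,130,4),f(t,330,90,90,130,4)]))
for p in (t,s):
  print([proj(p,o["ee_pos"]),proj(p,[.667,-.17,.092])])
E
```

```text
[-2.56852007e+01  1.09017228e+01  1.49927918e+01  9.40640216e+01
 -5.31136297e-03  1.56093519e+02] [ 0.53580653 -0.25772784  0.19013875]
[array([418.00203722, 191.8895028 ]), array([380.67805797, 151.04751687])]
[array([273.41310769, 114.6536587 ]), array([245.56380026, 169.21273999])]
```

View pics/a1.png

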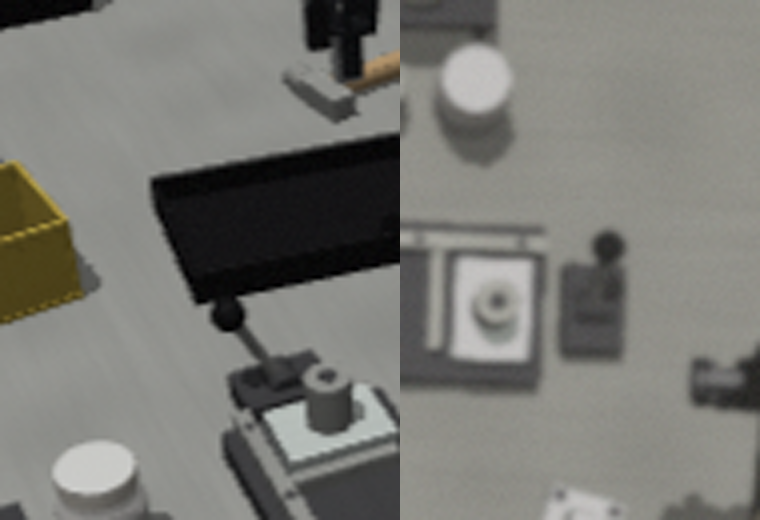

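Rows seem to need every field. Joint 6 is near its limit, so I'll turn the tool half round, which gives the same grasp, on the way.

Call:
{"fn": "play_rows", "kwargs": {"targets": [{"linear":[13.1,8.8,0],"delta_rot":[0,0,1.5],"grip":110},{"linear":[13.1,8.8,0],"delta_rot":[0,0,1.5],"grip":110},{"linear":[13.1,8.8,0],"delta_rot":[0,0,1.5],"grip":110},{"linear":[13.1,8.8,0],"delta_rot":[0,0,1.5],"grip":110},{"linear":[13.1,8.8,0],"delta_rot":[0,0,1.5],"grip":110},{"linear":[13.1,8.8,0],"delta_rot":[0,0,1.5],"grip":110},{"linear":[13.1,8.8,0],"delta_rot":[0,0,1.5],"grip":110},{"linear":[13.1,8.8,0],"delta_rot":[0,0,1.5],"grip":110},{"linear":[13.1,8.8,0],"delta_rot":[0,0,1.5],"grip":110},{"linear":[13.1,8.8,0],"delta_rot":[0,0,1.5],"grip":110}]}}

```text
time: 4.4
ee_pos: [0.665, -0.1717, 0.19]
tcp_rot: [-180.0, 0.0, 84.5]
wrist_force: [0.2, -0.2, 0.4]
opening: 0.0484
grasp_force: 0.0
```

Call:
{"fn": "play_rows", "kwargs": {"targets": [{"linear":[0,0,0],"delta_rot":[0,0,1.642],"grip":110},{"linear":[0,0,0],"delta_rot":[0,0,1.642],"grip":110},{"linear":[0,0,0],"delta_rot":[0,0,1.642],"grip":110},{"linear":[0,0,0],"delta_rot":[0,0,1.642],"grip":110},{"linear":[0,0,0],"delta_rot":[0,0,1.642],"grip":110},{"linear":[0,0,0],"delta_rot":[0,0,1.642],"grip":110},{"linear":[0,0,0],"delta_rot":[0,0,1.642],"grip":110},{"linear":[0,0,0],"delta_rot":[0,0,1.642],"grip":110},{"linear":[0,0,0],"delta_rot":[0,0,1.642],"grip":110},{"linear":[0,0,0],"delta_rot":[0,0,1.642],"grip":110}]}}

```text
time: 5.4
ee_pos: [0.665, -0.1717, 0.1901]
tcp_rot: [-180.0, -0.0, 170.4]
wrist_force: [0.1, 0.1, -0.6]
opening: 0.0486
grasp_force: 0.0
```

```bash
python3 - <<'E'
from h import *
o=bot.get_obs();print(o["q"],o["ee_pos"],o["tcp_rot"])
for n in("top","side"):
    p=bot.camera(n);W=cloud(p);X,Y,Z=np.moveaxis(W,-1,0);e=o["ee_pos"]
    m=(abs(X-e[0])<.07)&(abs(Y-e[1])<.09)&(Z>e[2]-.03)&(Z<e[2]+.06); P=W[m]
    for z0 in np.arange(e[2]-.02,e[2]+.06,.01):
        q=P[abs(P[:,2]-z0-.005)<.005]
        if len(q)>3: print(n,round(z0-e[2],3),len(q),np.round((q.min(0)-e)*1000)[:2],np.round((q.max(0)-e)*1000)[:2])
E
```

```text
[-1.44760348e+01  2.49869749e+01  3.26205514e+01  9.76411747e+01
 -3.95493128e-03 -4.90883672e+00] [ 0.66499212 -0.17170412  0.19007629] [-1.79996710e+02 -7.90884588e-03  1.70432802e+02]
top 0.04 5 [-6. 23.] [ 0. 33.]
top 0.05 4 [-6. 28.] [ 3. 36.]
side 0.03 26 [ -4. -27.] [15. 39.]
side 0.04 36 [-13. -29.] [17. 39.]
side 0.05 43 [ -5. -31.] [17. 40.]
```

Call:
{"fn": "play_rows", "kwargs": {"targets": [{"linear":[0.1,0,-4],"delta_rot":[0,0,0.136],"grip":110},{"linear":[0.1,0,-8],"delta_rot":[0,0,0.136],"grip":110},{"linear":[0.1,0,-11.7],"delta_rot":[0,0,0.136],"grip":110},{"linear":[0.1,0,-11.7],"delta_rot":[0,0,0.136],"grip":110},{"linear":[0.1,0,-11.7],"delta_rot":[0,0,0.136],"grip":200},{"linear":[0.1,0,-11.7],"delta_rot":[0,0,0.136],"grip":200},{"linear":[0.1,0,-11.7],"delta_rot":[0,0,0.136],"grip":200},{"linear":[0.1,0,-11.7],"delta_rot":[0,0,0.136],"grip":200}]}}

```text
time: 6.3
ee_pos: [0.6678, -0.1711, 0.0757]
tcp_rot: [-180.0, 0.2, 177.9]
wrist_force: [3.0, 2.6, 7.4]
opening: 0.0187
grasp_force: 4.3
```

Call:
{"fn": "play_rows", "kwargs": {"targets": [{"linear":[0,0,0],"delta_rot":[0,0,0],"grip":200},{"linear":[-1.9,0.05,0.7],"delta_rot":[0,0,0],"grip":200},{"linear":[-3.8,0.1,1.0],"delta_rot":[0,0,0],"grip":200},{"linear":[-5.7,0.15,0.8],"delta_rot":[0,0,0],"grip":200},{"linear":[-7.8,0.2,0],"delta_rot":[0,0,0],"grip":200},{"linear":[-7.8,0.2,0],"delta_rot":[0,0,0],"grip":200},{"linear":[-7.8,0.2,0],"delta_rot":[0,0,0],"grip":200}]}}

```text
time: 7.0
ee_pos: [0.5878, -0.1688, 0.0757]
tcp_rot: [180.0, 0.1, 177.9]
wrist_force: [-4.9, 5.0, 10.6]
opening: 0.0179
grasp_force: 8.2
```

```bash
python3 - <<'E'
from h import *
s=bot.camera("side"); t=bot.camera("top"); 
f=lambda p,x,y,w,h,k:cv2.resize(p["color"][y:y+h,x:x+w,::-1],(w*k,h*k),interpolation=cv2.INTER_CUBIC)
cv2.imwrite("pics/a2.png",np.hstack([f(s,190,90,100,130,4),f(t,330,90,90,130,4)]))
E
```

```text
(no output)
```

View pics/a2.png

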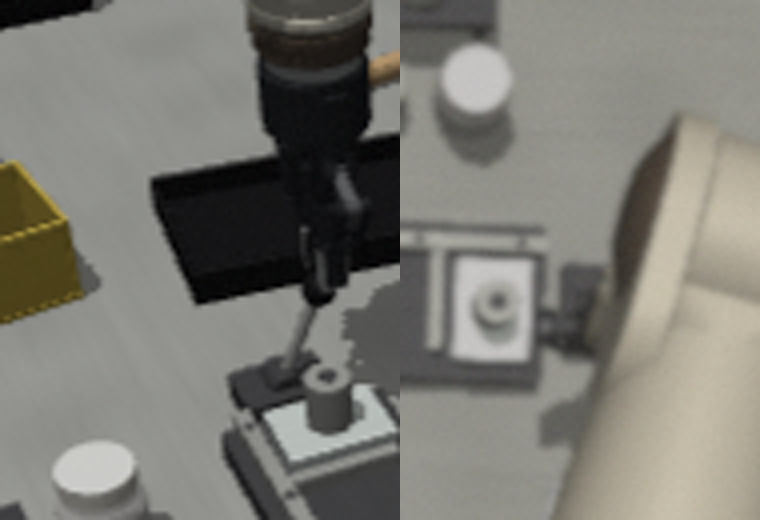

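Call:
{"fn": "play_rows", "kwargs": {"targets": [{"linear":[0,0,0],"delta_rot":[0,0,0],"grip":60},{"linear":[0,0,0],"delta_rot":[0,0,0],"grip":60},{"linear":[0,0,0.5],"delta_rot":[0,0,0],"grip":60},{"linear":[0,0,5],"delta_rot":[0,0,0],"grip":60},{"linear":[0,0,8],"delta_rot":[0,0,0],"grip":60},{"linear":[1.9,3.9,8],"delta_rot":[0,0,0],"grip":60},{"linear":[3.8,7.8,8],"delta_rot":[0,0,0],"grip":60},{"linear":[3.8,7.8,8],"delta_rot":[0,0,0],"grip":60},{"linear":[3.8,7.8,8],"delta_rot":[0,0,0],"grip":60}]}}

```text
time: 8.0
ee_pos: [0.6265, -0.0906, 0.153]
tcp_rot: [-180.0, -0.0, 178.0]
wrist_force: [-0.5, -0.5, -0.1]
opening: 0.0653
grasp_force: 0.0
```

```bash
python3 - <<'E'
from h import *
s=bot.camera("side"); o=bot.get_obs(); print(o["ee_pos"],o["q"])
W=cloud(s);X,Y,Z=np.moveaxis(W,-1,0)
print("ball",rect(W,(abs(X-.64)<.09)&(abs(Y+.172)<.035),.07,.115))
print("used1",rect(W,(abs(X-.635)<.05)&(abs(Y+.09)<.05),.07,.09))
f=lambda p,x,y,w,h,k:cv2.resize(p["color"][y:y+h,x:x+w,::-1],(w*k,h*k),interpolation=cv2.INTER_CUBIC)
cv2.imwrite("pics/a3.png",f(s,190,90,130,130,4))
E
```

```text
[ 0.6261705  -0.09141481  0.1530404 ] [-8.29328258e+00  1.58579600e+01  1.67672457e+01  9.09278343e+01
 -2.57668398e-02 -6.21104244e+00]
ball (74, array([ 601.2, -162.2,   94.6]), 'rect c', array([ 599.7, -163.3]), 'size', array([17.5, 27.7]), 'ang', 66.7, 'zmed', 96.2)
used1 (111, array([627.1, -83.4,  79.9]), 'rect c', array([626. , -86.5]), 'size', array([34.5, 33.5]), 'ang', 31.2, 'zmed', 81.4)
```

View pics/a3.png

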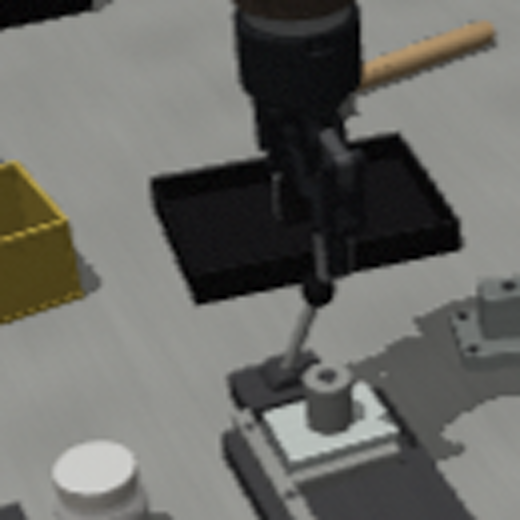

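```bash
cat >> h.py <<'E'
def ball(p,guess,by=(-.20,-.14)):
    from scipy.optimize import least_squares
    W=cloud(p); c=np.array(guess,float)
    for it in range(6):
        d=np.linalg.norm(W-c,axis=2); P=W[(d<.019)&(W[...,2]>.075)]
        c=least_squares(lambda x:np.linalg.norm(P-x,axis=1)-.013,c,loss="soft_l1",f_scale=.002).x
    return np.round(c*1000,1),len(P)
E
python3 - <<'E'
from h import *
for n in("side","top"):
    p=bot.camera(n)
    for g in([.6,-.167,.092],[.594,-.17,.094],[.605,-.165,.094]):
        print(n,ball(p,g))
    for r in bot.pinpoint(p,"lever_tip")[:3]: print(r["conf"],ray(p,r["pixel"],.092))
E
```

```text
side (array([ 596.7, -168.4,   95.3]), 65)
side (array([ 596.5, -168.4,   95.4]), 64)
side (array([ 596.7, -168.4,   95.3]), 65)
0.66 [ 0.59581569 -0.17077504  0.092     ]
top (array([ 600., -167.,   92.]), 0)
top (array([ 594., -170.,   94.]), 0)
top (array([ 605., -165.,   94.]), 0)
0.35 [ 7.74721831e-01 -4.08440485e-04  9.20000000e-02]
```

The ball reads about 0.07–0.13 rad, so I'll nudge it firmly home with closed fingers.

Call:
{"fn": "play_rows", "kwargs": {"targets": [{"linear":[0.7,-4,0],"delta_rot":[0,0,0],"grip":255},{"linear":[1.4,-8.1,0],"delta_rot":[0,0,0],"grip":255},{"linear":[1.4,-8.1,0],"delta_rot":[0,0,0],"grip":255},{"linear":[1.4,-8.1,-4],"delta_rot":[0,0,0],"grip":255},{"linear":[1.4,-8.1,-7],"delta_rot":[0,0,0],"grip":255},{"linear":[1.4,-8.1,-7],"delta_rot":[0,0,0],"grip":255},{"linear":[-0.5,-8.1,-7],"delta_rot":[0,0,0],"grip":255},{"linear":[-1.2,-8.1,-7],"delta_rot":[0,0,0],"grip":255},{"linear":[-1.4,-8.1,-7],"delta_rot":[0,0,0],"grip":255},{"linear":[-1.4,-8.1,-7],"delta_rot":[0,0,0],"grip":255}]}}

```text
time: 9.25
ee_pos: [0.6128, -0.1724, 0.0845]
tcp_rot: [-180.0, 0.1, 177.9]
wrist_force: [0.9, -0.2, 0.6]
opening: -0.0003
grasp_force: 0.0
```

Call:
{"fn": "play_rows", "kwargs": {"targets": [{"linear":[-0.4,0,0],"delta_rot":[0,0,0],"grip":255},{"linear":[-0.8,0,0],"delta_rot":[0,0,0],"grip":255},{"linear":[-0.8,0,0],"delta_rot":[0,0,0],"grip":255}]}}

```text
time: 9.55
ee_pos: [0.604, -0.1722, 0.0831]
tcp_rot: [180.0, -0.0, 177.9]
wrist_force: [-0.4, 0.1, 0.3]
opening: 0.0003
grasp_force: 0.0
```

```bash
python3 - <<'E'
from h import *
p=bot.camera("side"); print(ball(p,[.594,-.168,.094]))
print([(r["conf"],ray(p,r["pixel"],.092)) for r in bot.pinpoint(p,"lever_tip")[:2]])
E
```

```text
(array([ 596.5, -168.1,   94.8]), 69)
[(0.56, array([ 0.59973449, -0.16320734,  0.092     ]))]
```

Call:
{"fn": "play_rows", "kwargs": {"targets": [{"linear":[-0.3,0,0],"delta_rot":[0,0,0],"grip":255},{"linear":[-0.6,0,0],"delta_rot":[0,0,0],"grip":255},{"linear":[-0.6,0,0],"delta_rot":[0,0,0],"grip":255}]}}

```text
time: 9.95
ee_pos: [0.5979, -0.1722, 0.0831]
tcp_rot: [180.0, -0.0, 177.9]
wrist_force: [-1.1, -0.7, 0.2]
opening: -0.0004
grasp_force: 0.0
```

```bash
python3 - <<'E'
from h import *
p=bot.camera("side"); print(ball(p,[.594,-.168,.094]))
f=lambda p,x,y,w,h,k:cv2.resize(p["color"][y:y+h,x:x+w,::-1],(w*k,h*k),interpolation=cv2.INTER_CUBIC)
cv2.imwrite("pics/a4.png",f(p,230,120,80,80,7))
print(proj(p,[.604,-.172,.083]),proj(p,[.591,-.172,.092]))
E
```

```text
(array([ 596.7, -168.3,   95.7]), 72)
[265.93497753 165.46236425] [269.85305514 161.74437536]
```

View pics/a4.png

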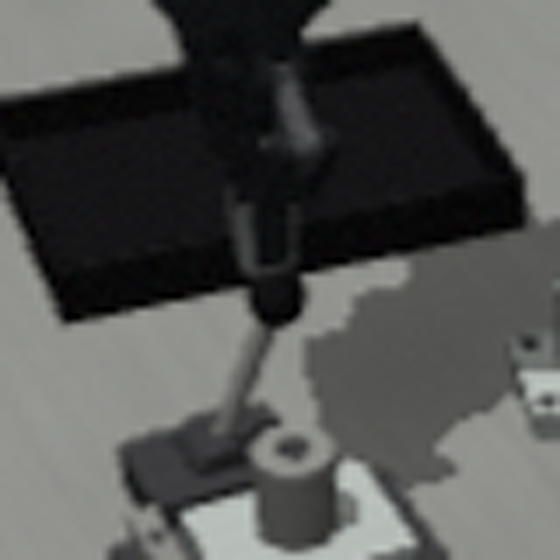

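```bash
python3 - <<'E'
from h import *
p=bot.camera("side"); W=cloud(p); e=bot.get_obs()["ee_pos"]; print(e)
for v in range(146,172,1):
    r=W[v,258:280]; ok=(np.abs(r[:,1]+.17)<.05)&(np.abs(r[:,0]-.6)<.06)&(r[:,2]>.07)
    if ok.any(): print(v,258+np.where(ok)[0][[0,-1]],np.round(np.median(r[ok],0)*1000), np.round(r[ok].min(0)*1000),np.round(r[ok].max(0)*1000))
E
```

```text
[ 0.59820767 -0.17228787  0.0831255 ]
146 [262 275] [ 608. -131.  171.] [ 589. -177.  149.] [ 613. -123.  181.]
147 [262 274] [ 609. -139.  164.] [ 590. -179.  144.] [ 612. -126.  176.]
148 [262 273] [ 609. -141.  161.] [ 591. -178.  142.] [ 613. -134.  168.]
149 [263 270] [ 607. -159.  146.] [ 592. -172.  142.] [ 612. -139.  161.]
150 [263 270] [ 604. -161.  142.] [ 593. -173.  138.] [ 609. -156.  146.]
151 [263 271] [ 603. -160.  138.] [ 588. -173.  133.] [ 609. -156.  144.]
152 [263 271] [ 603. -160.  134.] [ 589. -173.  131.] [ 609. -156.  140.]
153 [263 271] [ 603. -160.  133.] [ 588. -173.  126.] [ 610. -157.  135.]
154 [263 271] [ 603. -160.  130.] [ 588. -176.  122.] [ 610. -157.  131.]
155 [263 271] [ 603. -163.  124.] [ 589. -177.  118.] [ 609. -157.  130.]
156 [263 271] [ 604. -165.  120.] [ 588. -180.  113.] [ 610. -158.  124.]
157 [264 271] [ 602. -163.  118.] [ 589. -165.  112.] [ 610. -159.  121.]
158 [265 270] [ 598. -168.  110.] [ 592. -172.  107.] [ 608. -165.  115.]
159 [266 272] [ 597. -167.  107.] [ 586. -171.  103.] [ 603. -162.  110.]
160 [265 272] [ 599. -163.
[... 161 characters left out ...]
. -167.   96.] [ 608. -157.  104.]
163 [265 272] [ 602. -157.  100.] [ 591. -162.   98.] [ 610. -155.  102.]
164 [265 272] [ 601. -158.   95.] [ 591. -167.   93.] [ 608. -157.   98.]
165 [266 271] [ 601. -160.   91.] [ 592. -166.   87.] [ 606. -157.   93.]
166 [266 270] [ 601. -162.   86.] [ 596. -167.   85.] [ 606. -157.   89.]
167 [265 268] [ 606. -164.   83.] [ 601. -168.   82.] [ 609. -161.   85.]
168 [265 268] [ 606. -165.   80.] [ 600. -166.   76.] [ 610. -163.   81.]
169 [264 267] [ 608. -167.   75.] [ 606. -173.   71.] [ 610. -161.   78.]
170 [264 267] [ 609. -166.   72.] [ 605. -169.   71.] [ 612. -164.   73.]
171 [264 265] [ 613. -164.   71.] [ 612. -165.   71.] [ 614. -163.   72.]
```

Call:
{"fn": "play_rows", "kwargs": {"targets": [{"linear":[0,0,4],"delta_rot":[0,0,0],"grip":255},{"linear":[0,0,8],"delta_rot":[0,0,0],"grip":255},{"linear":[1.4,4,8],"delta_rot":[0,0,0],"grip":255},{"linear":[2.8,8.1,8],"delta_rot":[0,0,0],"grip":255},{"linear":[2.8,8.1,8],"delta_rot":[0,0,0],"grip":255},{"linear":[2.8,8.1,8],"delta_rot":[0,0,0],"grip":255}]}}

```text
time: 10.65
ee_pos: [0.6265, -0.0904, 0.1629]
tcp_rot: [-180.0, -0.0, 178.0]
wrist_force: [0.3, 0.2, 0.6]
opening: -0.0002
grasp_force: 0.0
```

```bash
python3 - <<'E'
from h import *
p=bot.camera("side"); W=cloud(p); o=bot.get_obs();e=o["ee_pos"]; print(e,o["opening"])
c=proj(p,e).round().astype(int); print(c,"ball",proj(p,[.591,-.168,.092]),ball(p,[.594,-.168,.094]))
for v in range(c[1]-16,c[1]+10):
    r=W[v,c[0]-14:c[0]+15]; ok=(np.abs(r-e)[:,:2].max(1)<.06)&(r[:,2]>.1)
    if ok.any(): print(v,c[0]-14+np.where(ok)[0][[0,-1]],np.round(np.median(r[ok]-e,0)*1000), np.round((r[ok]-e).min(0)*1000),np.round((r[ok]-e).max(0)*1000))
f=lambda p,x,y,w,h,k:cv2.resize(p["color"][y:y+h,x:x+w,::-1],(w*k,h*k),interpolation=cv2.INTER_CUBIC)
im=f(p,230,90,80,85,7); cv2.circle(im,((c-[230,90])*7).tolist(),4,(0,0,255),1); cv2.imwrite("pics/a5.png",im)
E
```

```text
[ 0.62620073 -0.09128848  0.16286806] -0.0003017499954625004
[268 159] ball [270.40663844 162.44685516] (array([ 596.8, -168.7,   95. ]), 70)
143 [263 272] [ 4. 12. 57.] [-10.   1.  51.] [12. 16. 59.]
144 [263 272] [ 4. 14. 54.] [-10.   1.  48.] [12. 16. 57.]
145 [263 272] [ 5. 13. 52.] [-10.   2.  45.] [13. 17. 54.]
146 [263 272] [ 5. 12. 48.] [-10.  -1.  42.] [12. 16. 51.]
147 [263 272] [ 6. 12. 45.] [-10.  -3.  38.] [11. 16. 49.]
148 [263 272] [ 5. 12. 41.] [-8. -2. 36.] [12. 15. 44.]
149 [263 272] [ 6. 10. 38.] [-9. -2. 33.] [12. 16. 43.]
150 [264 272] [ 5. 12. 36.] [-10.   4.  28.] [12. 16. 38.]
151 [265 271] [ 4.  8. 32.] [-7.  6. 27.] [10. 13. 34.]
152 [265 267] [ 7.  6. 28.] [ 5.  5. 28.] [10.  8. 28.]
```

View pics/a5.png

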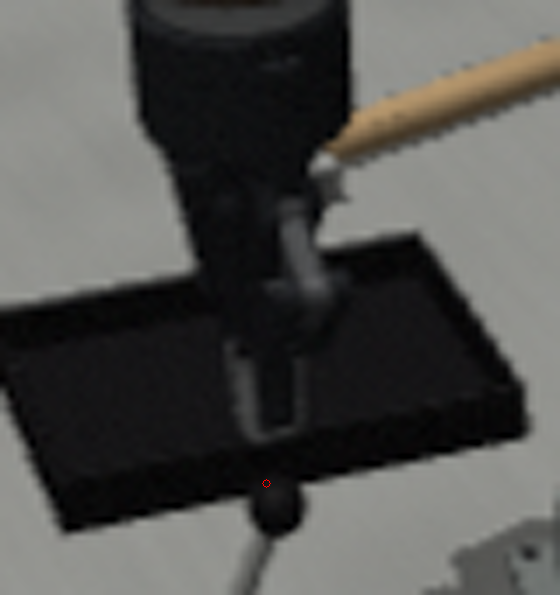

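The image shows the true fingertip ends about 26 mm above the reported TCP, so my closed-finger push passed over the ball. I'll repeat it lower.

Call:
{"fn": "play_rows", "kwargs": {"targets": [{"linear":[0.9,-4,0],"delta_rot":[0,0,0],"grip":255},{"linear":[1.8,-8.1,0],"delta_rot":[0,0,0],"grip":255},{"linear":[1.8,-8.1,0],"delta_rot":[0,0,0],"grip":255},{"linear":[1.8,-8.1,-5],"delta_rot":[0,0,0],"grip":255},{"linear":[1.8,-8.1,-10.5],"delta_rot":[0,0,0],"grip":255},{"linear":[1.8,-8.1,-10.5],"delta_rot":[0,0,0],"grip":255},{"linear":[-0.2,-8.1,-10.5],"delta_rot":[0,0,0],"grip":255},{"linear":[-0.8,-8.1,-10.5],"delta_rot":[0,0,0],"grip":255},{"linear":[-1.0,-8.1,-10.5],"delta_rot":[0,0,0],"grip":255},{"linear":[-1.0,-8.1,-10.5],"delta_rot":[0,0,0],"grip":255}]}}

```text
time: 11.7
ee_pos: [0.6171, -0.1726, 0.06]
tcp_rot: [-180.0, 0.2, 177.9]
wrist_force: [0.3, -0.0, 0.3]
opening: 0.0
grasp_force: 0.0
```

Call:
{"fn": "play_rows", "kwargs": {"targets": [{"linear":[-0.3,0,0],"delta_rot":[0,0,0],"grip":255},{"linear":[-0.5,0,0],"delta_rot":[0,0,0],"grip":255},{"linear":[-0.5,0,0],"delta_rot":[0,0,0],"grip":255}]}}

```text
time: 12.0
ee_pos: [0.6142, -0.1724, 0.0592]
tcp_rot: [-180.0, 0.3, 177.9]
wrist_force: [12.2, -0.9, -0.9]
opening: 0.0
grasp_force: 6.0
```

Solid stop contact at 12 N, so the lever is off. Next is used tool 1.

Call:
{"fn": "play_rows", "kwargs": {"targets": [{"linear":[1,0,5],"delta_rot":[0,0,0],"grip":60},{"linear":[1,0,9.5],"delta_rot":[0,0,0],"grip":60},{"linear":[1.2,4,9.5],"delta_rot":[0,0,0],"grip":60},{"linear":[1.4,8.2,9.5],"delta_rot":[0,0,0],"grip":60},{"linear":[1.4,8.2,9.5],"delta_rot":[0,0,0],"grip":60},{"linear":[1.4,8.2,5],"delta_rot":[0,0,0],"grip":60},{"linear":[1.4,8.2,0.5],"delta_rot":[0,0,0],"grip":60},{"linear":[1.4,8.2,-2],"delta_rot":[0,0,0],"grip":60},{"linear":[1.4,8.2,-3.5],"delta_rot":[0,0,0],"grip":60},{"linear":[1.4,8.2,-3.5],"delta_rot":[0,0,0],"grip":60}], "force": 60}}

```text
time: 13.0
ee_pos: [0.6242, -0.0903, 0.0212]
tcp_rot: [180.0, -0.2, 177.9]
wrist_force: [-0.5, -0.3, 0.0]
opening: 0.0654
grasp_force: 0.0
```

Call:
{"fn": "play_rows", "kwargs": {"targets": [{"linear":[0,0,0],"delta_rot":[0,0,0],"grip":255},{"linear":[0,0,0],"delta_rot":[0,0,0],"grip":255},{"linear":[0,0,0],"delta_rot":[0,0,0],"grip":255},{"linear":[0,0,0],"delta_rot":[0,0,0],"grip":255},{"linear":[0,0,0],"delta_rot":[0,0,0],"grip":255},{"linear":[0,0,0],"delta_rot":[0,0,0],"grip":255}]}}

```text
time: 13.6
ee_pos: [0.6267, -0.0904, 0.0255]
tcp_rot: [-180.0, 0.2, 177.9]
wrist_force: [0.7, -0.6, 5.9]
opening: 0.0324
grasp_force: 60.1
```

Call:
{"fn": "play_rows", "kwargs": {"targets": [{"linear":[0,0,1],"delta_rot":[0,0,0],"grip":255},{"linear":[0,0,4],"delta_rot":[0,0,0],"grip":255},{"linear":[0,0,8],"delta_rot":[0,0,0],"grip":255},{"linear":[0,0,12],"delta_rot":[0,0,0],"grip":255},{"linear":[-0.7,-4,12],"delta_rot":[0,0,-0.085],"grip":255},{"linear":[-1.5,-8,12],"delta_rot":[0,0,-0.085],"grip":255},{"linear":[-2.3,-12.5,12],"delta_rot":[0,0,-0.085],"grip":255},{"linear":[-3.2,-17,12],"delta_rot":[0,0,-0.085],"grip":255},{"linear":[-4,-21.5,12],"delta_rot":[0,0,-0.085],"grip":255},{"linear":[-4.8,-26,12],"delta_rot":[0,0,-0.085],"grip":255}]}}

```text
time: 14.6
ee_pos: [0.5765, -0.352, 0.1438]
tcp_rot: [-180.0, 0.0, 173.0]
wrist_force: [1.2, -0.5, -3.5]
opening: 0.0327
grasp_force: 60.4
```

Call:
{"fn": "play_rows", "kwargs": {"targets": [{"linear":[-0.5,-4,0],"delta_rot":[0,0,0],"grip":255},{"linear":[-0.5,-4,0],"delta_rot":[0,0,0],"grip":255},{"linear":[-0.5,-4,-4],"delta_rot":[0,0,0],"grip":255},{"linear":[-0.5,-4,-8],"delta_rot":[0,0,0],"grip":255},{"linear":[-0.5,-4,-11.5],"delta_rot":[0,0,0],"grip":255},{"linear":[-0.5,-4,-13],"delta_rot":[0,0,0],"grip":255},{"linear":[-0.5,-4,-13.5],"delta_rot":[0,0,0],"grip":255},{"linear":[-0.5,-4,-13.5],"delta_rot":[0,0,0],"grip":255}]}}

```text
time: 15.4
ee_pos: [0.5727, -0.3903, 0.0091]
tcp_rot: [-180.0, 0.0, 173.0]
wrist_force: [-0.5, -0.1, -3.3]
opening: 0.0325
grasp_force: 60.8
```

Call:
{"fn": "play_rows", "kwargs": {"targets": [{"linear":[0,0,-0.3],"delta_rot":[0,0,0],"grip":255},{"linear":[0,0,-0.4],"delta_rot":[0,0,0],"grip":255},{"linear":[0,0,-0.4],"delta_rot":[0,0,0],"grip":70},{"linear":[0,0,-0.4],"delta_rot":[0,0,0],"grip":70},{"linear":[0,0,-0.4],"delta_rot":[0,0,0],"grip":70},{"linear":[0,0,0.5],"delta_rot":[0,0,0],"grip":60},{"linear":[0,0,4],"delta_rot":[0,0,0],"grip":60},{"linear":[0,0,9],"delta_rot":[0,0,0],"grip":60},{"linear":[0,0,14],"delta_rot":[0,0,0],"grip":60},{"linear":[0,5,14],"delta_rot":[0,0,0.085],"grip":60}]}}

```text
time: 16.4
ee_pos: [0.5762, -0.3463, 0.1591]
tcp_rot: [-179.5, 0.9, 177.7]
wrist_force: [1.6, 0.6, 0.2]
opening: 0.0653
grasp_force: 0.0
```

Call:
{"fn": "play_rows", "kwargs": {"targets": [{"linear":[5.9,45.5,0],"delta_rot":[0,0,0],"grip":60},{"linear":[5.9,45.5,0],"delta_rot":[0,0,0],"grip":60},{"linear":[5.9,45.5,0],"delta_rot":[0,0,0],"grip":60},{"linear":[5.9,45.5,0],"delta_rot":[0,0,0],"grip":60},{"linear":[5.9,45.5,0],"delta_rot":[0,0,0],"grip":60},{"linear":[5.9,45.5,0],"delta_rot":[0,0,0],"grip":60},{"linear":[5.9,45.5,0],"delta_rot":[0,0,0],"grip":60},{"linear":[5.9,45.5,0],"delta_rot":[0,0,0],"grip":60},{"linear":[5.9,45.5,0],"delta_rot":[0,0,0],"grip":60},{"linear":[5.9,45.5,0],"delta_rot":[0,0,0],"grip":60}]}}

```text
time: 17.4
ee_pos: [0.6313, 0.1197, 0.1486]
tcp_rot: [179.9, 0.0, 178.2]
wrist_force: [-0.1, -0.8, 0.1]
opening: 0.0655
grasp_force: 0.0
```

```bash
python3 - <<'E'
from h import *
print(bot.get_obs()["ee_pos"])
for n in("top","side"):
    p=bot.camera(n);W=cloud(p);X,Y,Z=np.moveaxis(W,-1,0)
    print(n,"used in tray",rect(W,(abs(X-.53)<.11)&(abs(Y+.385)<.07),.045,.07))
    print(n,"base",rect(W,(abs(X-.57)<.055)&(abs(Y+.385)<.065),.014,.027))
    print(n,"used0",rect(W,(abs(X-.631)<.04)&(abs(Y-.115)<.04),.07,.09))
    for x,y in((.4315,.2085),(.4297,.048),(.4457,-.158)):
        print(n,rect(W,(abs(X-x)<.05)&(abs(Y-y)<.05),.048,.062))
print(ball(p,[.591,-.168,.092]))
E
```

```text
[0.63129138 0.11974601 0.14862075]
top used in tray (109, array([ 571.2, -390.8,   60.4]), 'rect c', array([ 571.5, -391.5]), 'size', array([31.8, 31.8]), 'ang', 59.0, 'zmed', 61.4)
top base (357, array([ 571. , -389.1,   21.1]), 'rect c', array([ 577.1, -383.8]), 'size', array([ 94.8, 127. ]), 'ang', 0.4, 'zmed', 21.3)
top used0 None
top (63, array([431.6, 215.7,  55.5]), 'rect c', array([428.5, 216.5]), 'size', array([45.6, 16.2]), 'ang', 11.8, 'zmed', 55.7)
top None
top (134, array([ 445.3, -158.9,   55.5]), 'rect c', array([ 445.6, -159.2]), 'size', array([28.2, 44.4]), 'ang', 72.5, 'zmed', 55.6)
side used in tray (83, array([ 573.8, -383.7,   57.8]), 'rect c', array([ 572.3, -387.4]), 'size', array([37.2, 30.4]), 'ang', 60.2, 'zmed', 60.1)
side base (222, array([ 575.1, -380. ,   21.2]), 'rect c', array([ 574.5, -369.2]), 'size', array([105.8,  80. ]), 'ang', 82.1, 'zmed', 21.6)
side used0 (148, array([633. , 120.4,  80. ]), 'rect c', array([631. , 118.3]), 'size', array([34.1, 32.7]), 'ang', 29.2, 'zmed', 81.2)
side (179, array([432.8, 214.4,  56. ]), 'rect c', array([430.2, 211.8]), 'size', array([49.2, 28.4]), 'ang', 25.0, 'zmed', 56.7)
side (143, array([431.4,  54.2,  55.8]), 'rect c', array([429.7,  52.9]), 'size', array([45.7, 30.9]), 'ang', 6.5, 'zmed', 56.3)
side (66, array([ 439.7, -146.8,   55.4]), 'rect c', array([ 440.2, -151.6]), 'size', array([31.1, 32.1]), 'ang', 73.1, 'zmed', 56.3)
(array([ 591.8, -168.4,   93. ]), 71)
```

Call:
{"fn": "play_rows", "kwargs": {"targets": [{"linear":[0,-0.5,-4],"delta_rot":[0,0,0],"grip":60},{"linear":[0,-0.5,-8],"delta_rot":[0,0,0],"grip":60},{"linear":[0,-0.5,-11.5],"delta_rot":[0,0,0],"grip":60},{"linear":[0,-0.5,-12.5],"delta_rot":[0,0,0],"grip":60},{"linear":[0,-0.5,-12.5],"delta_rot":[0,0,0],"grip":255},{"linear":[0,-0.5,-12.5],"delta_rot":[0,0,0],"grip":255},{"linear":[0,-0.5,-12.5],"delta_rot":[0,0,0],"grip":255},{"linear":[0,-0.5,-12.5],"delta_rot":[0,0,0],"grip":255},{"linear":[0,-0.5,-12.5],"delta_rot":[0,0,0],"grip":255},{"linear":[0,-0.5,-12.5],"delta_rot":[0,0,0],"grip":255}]}}

```text
time: 18.5
ee_pos: [0.6327, 0.1096, 0.0259]
tcp_rot: [180.0, 0.2, 177.9]
wrist_force: [-0.9, -2.4, 5.8]
opening: 0.0326
grasp_force: 60.5
```

Call:
{"fn": "play_rows", "kwargs": {"targets": [{"linear":[0,0,1],"delta_rot":[0,0,0],"grip":255},{"linear":[0,0,5],"delta_rot":[0,0,0],"grip":255},{"linear":[0,0,10],"delta_rot":[0,0,0],"grip":255},{"linear":[-1,-3,13],"delta_rot":[0,0,-0.085],"grip":255},{"linear":[-3,-7,13],"delta_rot":[0,0,-0.085],"grip":255},{"linear":[-5,-11,13],"delta_rot":[0,0,-0.085],"grip":255},{"linear":[-7,-15,13],"delta_rot":[0,0,-0.085],"grip":255},{"linear":[-9,-19.5,13],"delta_rot":[0,0,-0.085],"grip":255},{"linear":[-11,-24,13],"delta_rot":[0,0,-0.085],"grip":255},{"linear":[-12,-28.5,13],"delta_rot":[0,0,-0.085],"grip":255}]}}

```text
time: 19.5
ee_pos: [0.5097, -0.1767, 0.1544]
tcp_rot: [-180.0, 0.0, 173.0]
wrist_force: [1.1, -1.2, -3.4]
opening: 0.0327
grasp_force: 60.7
```

Call:
{"fn": "play_rows", "kwargs": {"targets": [{"linear":[-1,-4.5,0],"delta_rot":[0,0,0],"grip":255},{"linear":[-2,-9,0],"delta_rot":[0,0,0],"grip":255},{"linear":[-3,-13.5,0],"delta_rot":[0,0,0],"grip":255},{"linear":[-4,-18,0],"delta_rot":[0,0,0],"grip":255},{"linear":[-4,-20.5,0],"delta_rot":[0,0,0],"grip":255},{"linear":[-4,-20.5,0],"delta_rot":[0,0,0],"grip":255},{"linear":[-4,-20.5,-4],"delta_rot":[0,0,0],"grip":255},{"linear":[-4,-20.5,-8],"delta_rot":[0,0,0],"grip":255},{"linear":[-4,-20.5,-11],"delta_rot":[0,0,0],"grip":255},{"linear":[-4,-20.5,-11],"delta_rot":[0,0,0],"grip":255}]}}

```text
time: 20.5
ee_pos: [0.4692, -0.3779, 0.039]
tcp_rot: [179.8, -0.4, 173.1]
wrist_force: [-1.0, 0.2, -3.8]
opening: 0.0323
grasp_force: 60.7
```

Call:
{"fn": "play_rows", "kwargs": {"targets": [{"linear":[0,0,-1.5],"delta_rot":[0,0,0],"grip":255},{"linear":[0,0,-3],"delta_rot":[0,0,0],"grip":255},{"linear":[0,0,-3.8],"delta_rot":[0,0,0],"grip":255},{"linear":[0,0,-3.8],"delta_rot":[0,0,0],"grip":255},{"linear":[0,0,-3.8],"delta_rot":[0,0,0],"grip":70},{"linear":[0,0,-3.8],"delta_rot":[0,0,0],"grip":70},{"linear":[0,0,-3.8],"delta_rot":[0,0,0],"grip":70},{"linear":[0,0,-3],"delta_rot":[0,0,0],"grip":70},{"linear":[0,0,2],"delta_rot":[0,0,0],"grip":70},{"linear":[0,0,7],"delta_rot":[0,0,0],"grip":70}]}}

```text
time: 21.5
ee_pos: [0.4705, -0.3796, 0.1139]
tcp_rot: [179.9, -0.1, 173.0]
wrist_force: [1.6, 0.1, 0.5]
opening: 0.0617
grasp_force: 0.0
```

```bash
python3 - <<'E'
from h import *
o=bot.get_obs(); print(o["ee_pos"],o["q"])
for n in("top","side"):
    p=bot.camera(n);W=cloud(p);X,Y,Z=np.moveaxis(W,-1,0)
    for x,y in((.571,-.391),(.47,-.38)): print(n,"tray",rect(W,(abs(X-x)<.04)&(abs(Y-y)<.05),.045,.07))
    for x,y in((.4315,.2085),(.4297,.048),(.4457,-.158)):
        print(n,rect(W,(abs(X-x)<.05)&(abs(Y-y)<.05),.048,.062))
    if n=="top":
        # bed: fit
        from scipy.optimize import least_squares
        # rail inner face & outer edge per y column; stop faces
        for y in np.arange(-.11,.13,.03):
            m=(abs(Y-y)<.008)&(X>.6); q=W[m]; r=q[(q[:,2]>.033)&(q[:,2]<.046)&(q[:,0]>.66)]
            if len(r)>3: print("rail y",round(y,2),np.round(r[:,0].min()*1000,1),np.round(r[:,0].max()*1000,1))
        for x in(.61,.63,.65):
            q=W[(abs(X-x)<.01)&(Z>.033)&(Z<.046)&(abs(Y)<.16)]; ys=np.sort(q[:,1])*1000
            for g in np.split(ys,np.where(np.diff(ys)>15)[0]+1): print("stop x",x,len(g),np.round([g.min(),g.mean(),g.max()],1))
        m=(X>.56)&(X<.72)&(Z>.02)&(Z<.05)&(Y>-.15)&(Y<.2); print("bed",rect(W,m,.02,.05)); 
        q=W[m]; print(np.round([q[q[:,1]>.15][:,1].max()],4))
    else: print(ball(p,[.591,-.168,.092]))
E
```

```text
[ 0.47045819 -0.37958887  0.11393018] [-3.88999041e+01  1.17471177e+01  7.54937738e+00  8.59383008e+01
  3.11585273e-03 -3.19213583e+01]
top tray (108, array([ 571.4, -390.9,   59.6]), 'rect c', array([ 571.9, -391.9]), 'size', array([31.4, 31.8]), 'ang', 43.0, 'zmed', 60.6)
top tray (41, array([ 462.5, -379.3,   58.9]), 'rect c', array([ 464.2, -381.4]), 'size', array([19.3, 27.5]), 'ang', 19.3, 'zmed', 59.2)
top (136, array([431.5, 207.9,  55.3]), 'rect c', array([431.7, 208.2]), 'size', array([43.8, 28.1]), 'ang', 26.1, 'zmed', 55.7)
top (132, array([429.5,  47.7,  55.8]), 'rect c', array([429.7,  47.6]), 'size', array([43.6, 27.4]), 'ang', 8.7, 'zmed', 55.8)
top (134, array([ 446.1, -158.9,   55.5]), 'rect c', array([ 445.7, -159.1]), 'size', array([28.2, 43.7]), 'ang', 73.4, 'zmed', 55.6)
rail y -0.11 672.3 682.9
rail y -0.08 672.6 847.3
rail y -0.05 662.5 849.0
rail y -0.02 675.2 807.8
rail y 0.01 675.4 848.1
rail y 0.04 677.3 687.8
rail y 0.07 677.4 848.0
rail y 0.1 679.4 847.4
stop x 0.61 27 [-51.3 -46.6 -41.9]
stop x 0.61 1 [4.6 4.6 4.6]
stop x 0.61 22 [48.2 53.3 57.6]
stop 
[... 557 characters left out ...]
 (83, array([ 574.5, -383.7,   57.9]), 'rect c', array([ 572. , -386.7]), 'size', array([34.4, 31.7]), 'ang', 55.4, 'zmed', 60.6)
side tray (83, array([ 473. , -372.8,   57.6]), 'rect c', array([ 471.5, -375.4]), 'size', array([35.8, 31.2]), 'ang', 87.9, 'zmed', 60.2)
side (178, array([432.5, 214.1,  55.8]), 'rect c', array([430.5, 211.7]), 'size', array([47.9, 28.6]), 'ang', 24.1, 'zmed', 56.4)
side (145, array([431. ,  54.3,  55.7]), 'rect c', array([429.8,  52.4]), 'size', array([46.3, 29.9]), 'ang', 6.1, 'zmed', 56.6)
side (107, array([ 447.2, -152.3,   55.8]), 'rect c', array([ 445.8, -156.3]), 'size', array([35.6, 43. ]), 'ang', 73.8, 'zmed', 56.6)
(array([ 591.3, -168. ,   93.2]), 69)
```

Both used tools are in the tray and the lever ball is at its off position. Next is plate C at (446,−158).

Call:
{"fn": "play_rows", "kwargs": {"targets": [{"linear":[-0.6,5,0],"delta_rot":[0,0,-0.168],"grip":65},{"linear":[-1.2,10,0],"delta_rot":[0,0,-0.168],"grip":65},{"linear":[-1.8,15,0],"delta_rot":[0,0,-0.168],"grip":65},{"linear":[-2.5,20,0],"delta_rot":[0,0,-0.168],"grip":65},{"linear":[-2.5,22.2,0],"delta_rot":[0,0,-0.168],"grip":65},{"linear":[-2.5,22.2,0],"delta_rot":[0,0,-0.168],"grip":65},{"linear":[-2.5,22.2,-4],"delta_rot":[0,0,-0.168],"grip":65},{"linear":[-2.5,22.2,-8],"delta_rot":[0,0,-0.168],"grip":65},{"linear":[-2.5,22.2,-10.9],"delta_rot":[0,0,-0.168],"grip":65},{"linear":[-2.5,22.2,-10.9],"delta_rot":[0,0,-0.168],"grip":65}]}}

```text
time: 22.6
ee_pos: [0.4439, -0.158, 0.0008]
tcp_rot: [180.0, -0.3, 163.4]
wrist_force: [-0.4, 0.5, 0.1]
opening: 0.0638
grasp_force: 0.0
```

Call:
{"fn": "play_rows", "kwargs": {"targets": [{"linear":[0,0,0],"delta_rot":[0,0,0],"grip":255},{"linear":[0,0,0],"delta_rot":[0,0,0],"grip":255},{"linear":[0,0,0],"delta_rot":[0,0,0],"grip":255},{"linear":[0,0,0],"delta_rot":[0,0,0],"grip":255},{"linear":[0,0,0],"delta_rot":[0,0,0],"grip":255},{"linear":[0,0,0],"delta_rot":[0,0,0],"grip":255}]}}

```text
time: 23.2
ee_pos: [0.4478, -0.1589, 0.0065]
tcp_rot: [-180.0, 0.2, 163.4]
wrist_force: [-0.3, 0.1, 5.9]
opening: 0.0267
grasp_force: 60.9
```

Call:
{"fn": "play_rows", "kwargs": {"targets": [{"linear":[0,0,2],"delta_rot":[0,0,0],"grip":255},{"linear":[0,0,6],"delta_rot":[0,0,0.1],"grip":255},{"linear":[0,0,10],"delta_rot":[0,0,0.258],"grip":255},{"linear":[4.5,1.8,10],"delta_rot":[0,0,0.258],"grip":255},{"linear":[9,3.5,10],"delta_rot":[0,0,0.258],"grip":255},{"linear":[13.5,5.3,10],"delta_rot":[0,0,0.258],"grip":255},{"linear":[18.1,7,10],"delta_rot":[0,0,0.258],"grip":255},{"linear":[18.1,7,10],"delta_rot":[0,0,0.258],"grip":255},{"linear":[18.1,7,7],"delta_rot":[0,0,0.258],"grip":255},{"linear":[18.1,7,7],"delta_rot":[0,0,0.258],"grip":255}]}}

```text
time: 24.2
ee_pos: [0.6255, -0.0879, 0.0704]
tcp_rot: [180.0, -0.3, 178.2]
wrist_force: [-0.7, 0.0, -4.2]
opening: 0.0267
grasp_force: 59.8
```

```bash
python3 - <<'E'
from h import *
o=bot.get_obs(); print(o["ee_pos"],o["tcp_rot"],o["opening"])
p=bot.camera("side");W=cloud(p);X,Y,Z=np.moveaxis(W,-1,0)
e=o["ee_pos"]; m=(abs(X-e[0])<.06)&(abs(Y-e[1])<.055); print(rect(W,m,e[2]+.002,e[2]+.018))
q=W[m&(Z>.06)&(Z<e[2]+.02)]; print(len(q), np.round(q.min(0),3),np.round(q.max(0),3))
E
```

```text
[ 0.62550211 -0.08788674  0.07037481] [179.96793874  -0.346321   178.20191637] 0.02669265507653375
(323, array([628.3, -75.2,  80.3]), 'rect c', array([623.2, -85.7]), 'size', array([62.1, 81.6]), 'ang', 86.6, 'zmed', 80.5)
401 [ 0.582 -0.118  0.063] [ 0.664 -0.053  0.09 ]
```

Call:
{"fn": "play_rows", "kwargs": {"targets": [{"linear":[0,0,-2],"delta_rot":[0,0,0],"grip":255},{"linear":[0,0,-3.5],"delta_rot":[0,0,0],"grip":255},{"linear":[0,0,-4],"delta_rot":[0,0,0],"grip":255},{"linear":[0,0,-4],"delta_rot":[0,0,0],"grip":255},{"linear":[0,0,-4],"delta_rot":[0,0,0],"grip":255}]}}

```text
time: 24.75
ee_pos: [0.6275, -0.0884, 0.0351]
tcp_rot: [-180.0, 0.1, 178.2]
wrist_force: [-0.5, 0.4, -3.7]
opening: 0.0268
grasp_force: 60.1
```

Call:
{"fn": "play_rows", "kwargs": {"targets": [{"linear":[0,0,-0.2],"delta_rot":[0,0,0],"grip":255},{"linear":[0,0,-0.35],"delta_rot":[0,0,0],"grip":255},{"linear":[0.3,0,-0.35],"delta_rot":[0,0,0],"grip":255},{"linear":[0.6,0,-0.35],"delta_rot":[0,0,0],"grip":255},{"linear":[0.6,0,-0.35],"delta_rot":[0,0,0],"grip":255}]}}

```text
time: 25.25
ee_pos: [0.6338, -0.0884, 0.0315]
tcp_rot: [-180.0, 0.0, 178.2]
wrist_force: [-2.4, -0.0, 5.9]
opening: 0.0268
grasp_force: 61.4
```

Call:
{"fn": "play_rows", "kwargs": {"targets": [{"linear":[0.2,0,0],"delta_rot":[0,0,0],"grip":255},{"linear":[0.4,0,0],"delta_rot":[0,0,0],"grip":255},{"linear":[0.4,0,0],"delta_rot":[0,0,0],"grip":255}]}}

```text
time: 25.55
ee_pos: [0.6351, -0.0884, 0.0316]
tcp_rot: [-180.0, -0.2, 178.2]
wrist_force: [-17.6, 0.1, 13.0]
opening: 0.0269
grasp_force: 62.3
```

Call:
{"fn": "play_rows", "kwargs": {"targets": [{"linear":[-0.2,0.2,0],"delta_rot":[0,0,0],"grip":255},{"linear":[-0.2,0.4,0],"delta_rot":[0,0,0],"grip":255},{"linear":[-0.2,0.6,0],"delta_rot":[0,0,0],"grip":255},{"linear":[-0.2,0.8,0],"delta_rot":[0,0,0],"grip":255},{"linear":[-0.2,0.8,0],"delta_rot":[0,0,0],"grip":255}]}}

```text
time: 26.05
ee_pos: [0.6353, -0.0815, 0.0316]
tcp_rot: [-179.9, 0.0, 178.1]
wrist_force: [-5.1, -6.4, 5.9]
opening: 0.0271
grasp_force: 61.4
```

Call:
{"fn": "play_rows", "kwargs": {"targets": [{"linear":[0.05,0.1,0],"delta_rot":[0,0,0],"grip":255},{"linear":[0.1,0.2,0],"delta_rot":[0,0,0],"grip":255},{"linear":[0.1,0.2,0],"delta_rot":[0,0,0],"grip":255}]}}

```text
time: 26.35
ee_pos: [0.6353, -0.0804, 0.0316]
tcp_rot: [-179.8, -0.1, 178.1]
wrist_force: [-10.8, -9.3, 9.4]
opening: 0.0268
grasp_force: 61.7
```

Call:
{"fn": "play_rows", "kwargs": {"targets": [{"linear":[0,0.15,0],"delta_rot":[0,0,0],"grip":255},{"linear":[0,0.3,0],"delta_rot":[0,0,0],"grip":255},{"linear":[0,0.3,0],"delta_rot":[0,0,0],"grip":255}]}}

```text
time: 26.65
ee_pos: [0.6354, -0.0796, 0.0318]
tcp_rot: [-179.5, -0.1, 178.0]
wrist_force: [-10.2, -18.4, 9.1]
opening: 0.0267
grasp_force: 62.0
```

Call:
{"fn": "play_rows", "kwargs": {"targets": [{"linear":[-0.1,-0.3,0],"delta_rot":[0,0,0],"grip":255},{"linear":[-0.1,-0.3,0],"delta_rot":[0,0,0],"grip":65},{"linear":[-0.1,-0.3,0],"delta_rot":[0,0,0],"grip":65},{"linear":[-0.1,-0.3,0],"delta_rot":[0,0,0],"grip":65},{"linear":[-0.1,-0.3,3],"delta_rot":[0,0,0],"grip":65},{"linear":[-0.1,-0.3,8],"delta_rot":[0,0,0],"grip":65},{"linear":[-5,3,8],"delta_rot":[0,0,0.184],"grip":65},{"linear":[-9,6,8],"delta_rot":[0,0,0.184],"grip":65},{"linear":[-13,8.5,8],"delta_rot":[0,0,0.184],"grip":65},{"linear":[-17,11,8],"delta_rot":[0,0,0.184],"grip":65}]}}

```text
time: 27.65
ee_pos: [0.4677, 0.0341, 0.1104]
tcp_rot: [180.0, 0.0, -171.3]
wrist_force: [-0.0, 1.0, 1.5]
opening: 0.0637
grasp_force: 0.0
```

Call:
{"fn": "play_rows", "kwargs": {"targets": [{"linear":[-3.6,1.7,0],"delta_rot":[0,0,0],"grip":65},{"linear":[-3.6,1.7,0],"delta_rot":[0,0,0],"grip":65},{"linear":[-3.6,1.7,0],"delta_rot":[0,0,0],"grip":65}]}}

```text
time: 27.95
ee_pos: [0.4332, 0.0506, 0.1112]
tcp_rot: [-180.0, 0.1, -171.2]
wrist_force: [1.7, -0.5, -0.9]
opening: 0.0635
grasp_force: 0.0
```

```bash
python3 - <<'E'
from h import *
o=bot.get_obs(); print(o["ee_pos"],o["tcp_rot"])
for n in("top","side"):
    p=bot.camera(n);W=cloud(p);X,Y,Z=np.moveaxis(W,-1,0)
    print(n,"placed2",rect(W,(abs(X-.632)<.04)&(abs(Y+.081)<.04),.07,.09),rect(W,(abs(X-.632)<.05)&(Y<-.053)&(Y>-.13),.0375,.044))
    for x,y in((.4315,.2085),(.4297,.048)):
        print(n,rect(W,(abs(X-x)<.05)&(abs(Y-y)<.05),.048,.062))
E
```

```text
[0.43322897 0.05060565 0.11116397] [-1.79995636e+02  1.15181553e-01 -1.71181444e+02]
top placed2 (140, array([632.1, -82.3,  80.5]), 'rect c', array([632. , -82.9]), 'size', array([27.4, 42.5]), 'ang', 88.5, 'zmed', 80.3) (289, array([638.9, -83.7,  40.8]), 'rect c', array([637.8, -91.5]), 'size', array([75.3, 88.4]), 'ang', 90.0, 'zmed', 40.7)
top (138, array([431.6, 207.9,  55.5]), 'rect c', array([431.5, 208.1]), 'size', array([43.8, 28.1]), 'ang', 26.0, 'zmed', 55.7)
top None
side placed2 (158, array([634.1, -75. ,  79.7]), 'rect c', array([632.4, -77.6]), 'size', array([30. , 44.2]), 'ang', 88.5, 'zmed', 81.2) (237, array([648.9, -78.3,  41.2]), 'rect c', array([637.4, -89.3]), 'size', array([75.4, 90.4]), 'ang', 86.3, 'zmed', 41.3)
side (175, array([432.4, 213.9,  55.8]), 'rect c', array([430.8, 212. ]), 'size', array([46.1, 28.4]), 'ang', 25.3, 'zmed', 56.3)
side (144, array([431.2,  54. ,  55.5]), 'rect c', array([429.3,  52. ]), 'size', array([45.2, 30. ]), 'ang', 5.0, 'zmed', 56.3)
```

Plate C is home, measured at (632,−82) against the expected (632.6,−81.4). Next is plate B.

Call:
{"fn": "play_rows", "kwargs": {"targets": [{"linear":[-0.2,-0.1,-4],"delta_rot":[0,0,0],"grip":65},{"linear":[-0.2,-0.1,-8],"delta_rot":[0,0,0],"grip":65},{"linear":[-0.2,-0.1,-10.6],"delta_rot":[0,0,0],"grip":65},{"linear":[-0.2,-0.1,-10.6],"delta_rot":[0,0,0],"grip":65},{"linear":[-0.2,-0.1,-10.6],"delta_rot":[0,0,0],"grip":255},{"linear":[-0.2,-0.1,-10.6],"delta_rot":[0,0,0],"grip":255},{"linear":[-0.2,-0.1,-10.6],"delta_rot":[0,0,0],"grip":255},{"linear":[-0.2,-0.1,-10.6],"delta_rot":[0,0,0],"grip":255},{"linear":[-0.2,-0.1,-10.6],"delta_rot":[0,0,0],"grip":255},{"linear":[-0.2,-0.1,-10.6],"delta_rot":[0,0,0],"grip":255}]}}

```text
time: 29.05
ee_pos: [0.4327, 0.049, 0.0065]
tcp_rot: [-180.0, 0.2, -171.3]
wrist_force: [1.4, -1.6, 6.7]
opening: 0.0272
grasp_force: 60.5
```

Call:
{"fn": "play_rows", "kwargs": {"targets": [{"linear":[0,0,3],"delta_rot":[0,0,0],"grip":255},{"linear":[0,0,8],"delta_rot":[0,0,-0.184],"grip":255},{"linear":[4.5,-1,8],"delta_rot":[0,0,-0.184],"grip":255},{"linear":[9,-2,8],"delta_rot":[0,0,-0.184],"grip":255},{"linear":[13.5,-3,8],"delta_rot":[0,0,-0.184],"grip":255},{"linear":[18,-3.7,8],"delta_rot":[0,0,-0.184],"grip":255},{"linear":[19.7,-3.7,8],"delta_rot":[0,0,-0.184],"grip":255},{"linear":[19.7,-3.7,5],"delta_rot":[0,0,-0.184],"grip":255},{"linear":[19.7,-3.7,3],"delta_rot":[0,0,-0.184],"grip":255},{"linear":[19.7,-3.7,3],"delta_rot":[0,0,-0.184],"grip":255}]}}

```text
time: 30.05
ee_pos: [0.6275, 0.0119, 0.0328]
tcp_rot: [-180.0, -0.1, 178.2]
wrist_force: [0.3, 0.6, -2.9]
opening: 0.0267
grasp_force: 61.8
```

Call:
{"fn": "play_rows", "kwargs": {"targets": [{"linear":[0,0,-0.2],"delta_rot":[0,0,0],"grip":255},{"linear":[0,0,-0.4],"delta_rot":[0,0,0],"grip":255},{"linear":[0.3,0,-0.4],"delta_rot":[0,0,0],"grip":255},{"linear":[0.6,0,-0.4],"delta_rot":[0,0,0],"grip":255},{"linear":[0.8,0,-0.4],"delta_rot":[0,0,0],"grip":255},{"linear":[0.9,0,-0.4],"delta_rot":[0,0,0],"grip":255},{"linear":[0.9,0,-0.4],"delta_rot":[0,0,0],"grip":255}]}}

```text
time: 30.75
ee_pos: [0.6374, 0.012, 0.0309]
tcp_rot: [-180.0, 0.0, 178.2]
wrist_force: [0.6, -1.3, 1.4]
opening: 0.027
grasp_force: 62.2
```

Call:
{"fn": "play_rows", "kwargs": {"targets": [{"linear":[0.1,0,-0.1],"delta_rot":[0,0,0],"grip":255},{"linear":[0.25,0,-0.1],"delta_rot":[0,0,0],"grip":255},{"linear":[0.4,0,-0.1],"delta_rot":[0,0,0],"grip":255},{"linear":[0.4,0,-0.1],"delta_rot":[0,0,0],"grip":255}]}}

```text
time: 31.15
ee_pos: [0.6385, 0.0119, 0.0308]
tcp_rot: [-180.0, -0.3, 178.2]
wrist_force: [-17.2, 0.1, 14.6]
opening: 0.027
grasp_force: 64.0
```

Rail contact. Now the side stop.

Call:
{"fn": "play_rows", "kwargs": {"targets": [{"linear":[-0.1,0.2,0.05],"delta_rot":[0,0,0],"grip":255},{"linear":[-0.15,0.4,0.05],"delta_rot":[0,0,0],"grip":255},{"linear":[-0.15,0.6,0.05],"delta_rot":[0,0,0],"grip":255},{"linear":[-0.15,0.8,0.05],"delta_rot":[0,0,0],"grip":255},{"linear":[-0.15,0.9,0.05],"delta_rot":[0,0,0],"grip":255},{"linear":[-0.15,0.9,0.05],"delta_rot":[0,0,0],"grip":255}]}}

```text
time: 31.75
ee_pos: [0.6387, 0.0195, 0.0308]
tcp_rot: [-179.9, -0.1, 178.1]
wrist_force: [-6.1, -7.0, 6.5]
opening: 0.0271
grasp_force: 63.0
```

Call:
{"fn": "play_rows", "kwargs": {"targets": [{"linear":[0.05,0.15,0],"delta_rot":[0,0,0],"grip":255},{"linear":[0.05,0.3,0],"delta_rot":[0,0,0],"grip":255},{"linear":[0.05,0.4,0],"delta_rot":[0,0,0],"grip":255},{"linear":[0.05,0.4,0],"delta_rot":[0,0,0],"grip":255}]}}

```text
time: 32.15
ee_pos: [0.6388, 0.0204, 0.031]
tcp_rot: [-179.5, -0.1, 178.0]
wrist_force: [-9.8, -20.3, 9.2]
opening: 0.0266
grasp_force: 63.4
```

Call:
{"fn": "play_rows", "kwargs": {"targets": [{"linear":[-0.1,-0.35,0],"delta_rot":[0,0,0],"grip":255},{"linear":[-0.1,-0.35,0],"delta_rot":[0,0,0],"grip":65},{"linear":[-0.1,-0.35,0],"delta_rot":[0,0,0],"grip":65},{"linear":[-0.1,-0.35,0],"delta_rot":[0,0,0],"grip":65},{"linear":[-0.1,-0.35,3],"delta_rot":[0,0,0],"grip":65},{"linear":[-0.1,-0.35,8],"delta_rot":[0,0,0],"grip":65},{"linear":[-4,3,8],"delta_rot":[0,0,0.14],"grip":65},{"linear":[-7.5,6.5,8],"delta_rot":[0,0,0.28],"grip":65},{"linear":[-11,10,8],"delta_rot":[0,0,0.4],"grip":65},{"linear":[-14,13,8],"delta_rot":[0,0,0.478],"grip":65}]}}

```text
time: 33.15
ee_pos: [0.4985, 0.1565, 0.1102]
tcp_rot: [180.0, 0.0, -154.1]
wrist_force: [-0.0, 1.4, 0.6]
opening: 0.0637
grasp_force: 0.0
```

Call:
{"fn": "play_rows", "kwargs": {"targets": [{"linear":[-3,3,0],"delta_rot":[0,0,0],"grip":65},{"linear":[-6.7,5.9,0],"delta_rot":[0,0,0],"grip":65},{"linear":[-6.7,5.9,0],"delta_rot":[0,0,0],"grip":65},{"linear":[-6.7,5.9,0],"delta_rot":[0,0,0],"grip":65}]}}

```text
time: 33.55
ee_pos: [0.4328, 0.2149, 0.1105]
tcp_rot: [-180.0, 0.1, -154.3]
wrist_force: [-0.1, -0.0, 0.4]
opening: 0.0634
grasp_force: 0.0
```

```bash
python3 - <<'E'
from h import *
o=bot.get_obs(); print(o["ee_pos"],o["tcp_rot"],o["q"][5])
for n in("top","side"):
    p=bot.camera(n);W=cloud(p);X,Y,Z=np.moveaxis(W,-1,0)
    for x,y in((.632,-.082),(.6357,.0185)): print(n,"placed",rect(W,(abs(X-x)<.04)&(abs(Y-y)<.04),.07,.09))
    print(n,rect(W,(abs(X-.4315)<.055)&(abs(Y-.2085)<.055),.048,.062))
E
```

```text
[0.43280421 0.2149111  0.11046468] [-1.79994328e+02  7.04499820e-02 -1.54282283e+02] 0.6934095269888783
top placed (138, array([632.4, -82.4,  81.1]), 'rect c', array([631.8, -83.3]), 'size', array([28.2, 42.4]), 'ang', 89.5, 'zmed', 81.2)
top placed (134, array([636.3,  17.5,  80.8]), 'rect c', array([636. ,  16.4]), 'size', array([45.2, 27.3]), 'ang', 0.3, 'zmed', 80.7)
top (22, array([424.2, 194.6,  55.3]), 'rect c', array([424.1, 194.5]), 'size', array([17.6,  9. ]), 'ang', 27.7, 'zmed', 54.9)
side placed (160, array([634.1, -74.7,  79.7]), 'rect c', array([632.5, -76.9]), 'size', array([31.2, 45.5]), 'ang', 83.9, 'zmed', 81.1)
side placed (181, array([636.8,  24.5,  79.9]), 'rect c', array([635.3,  20.9]), 'size', array([31.4, 43.7]), 'ang', 88.7, 'zmed', 81.1)
side (179, array([432.6, 214.1,  55.9]), 'rect c', array([431. , 212.2]), 'size', array([47., 28.]), 'ang', 24.0, 'zmed', 56.6)
```

Call:
{"fn": "play_rows", "kwargs": {"targets": [{"linear":[-0.15,-0.5,-4],"delta_rot":[0,0,0],"grip":65},{"linear":[-0.15,-0.5,-8],"delta_rot":[0,0,0],"grip":65},{"linear":[-0.15,-0.5,-10.5],"delta_rot":[0,0,0],"grip":65},{"linear":[-0.15,-0.5,-10.5],"delta_rot":[0,0,0],"grip":65},{"linear":[-0.15,-0.5,-10.5],"delta_rot":[0,0,0],"grip":255},{"linear":[-0.15,-0.5,-10.5],"delta_rot":[0,0,0],"grip":255},{"linear":[-0.15,-0.5,-10.5],"delta_rot":[0,0,0],"grip":255},{"linear":[-0.15,-0.5,-10.5],"delta_rot":[0,0,0],"grip":255},{"linear":[-0.15,-0.5,-10.5],"delta_rot":[0,0,0],"grip":255},{"linear":[-0.15,-0.5,-10.5],"delta_rot":[0,0,0],"grip":255}]}}

```text
time: 34.65
ee_pos: [0.4331, 0.2095, 0.0072]
tcp_rot: [-180.0, 0.2, -154.4]
wrist_force: [0.0, -1.3, 6.7]
opening: 0.0272
grasp_force: 60.6
```

Call:
{"fn": "play_rows", "kwargs": {"targets": [{"linear":[0,0,3],"delta_rot":[0,0,0],"grip":255},{"linear":[0,0,8],"delta_rot":[0,0,-0.14],"grip":255},{"linear":[4.2,-2,8],"delta_rot":[0,0,-0.28],"grip":255},{"linear":[8.4,-4,8],"delta_rot":[0,0,-0.42],"grip":255},{"linear":[12.5,-6,8],"delta_rot":[0,0,-0.478],"grip":255},{"linear":[16.5,-8,8],"delta_rot":[0,0,-0.478],"grip":255},{"linear":[19.9,-9.8,8],"delta_rot":[0,0,-0.478],"grip":255},{"linear":[19.9,-9.8,8],"delta_rot":[0,0,-0.478],"grip":255},{"linear":[19.9,-9.8,5],"delta_rot":[0,0,-0.478],"grip":255},{"linear":[19.9,-9.8,3],"delta_rot":[0,0,-0.478],"grip":255}]}}

```text
time: 35.65
ee_pos: [0.6305, 0.1109, 0.0341]
tcp_rot: [180.0, -0.0, 178.2]
wrist_force: [-0.2, -1.0, -3.5]
opening: 0.0267
grasp_force: 60.1
```

Call:
{"fn": "play_rows", "kwargs": {"targets": [{"linear":[0,0,0],"delta_rot":[0,0,0],"grip":255},{"linear":[0,0,-0.2],"delta_rot":[0,0,0],"grip":255},{"linear":[0,0,-0.45],"delta_rot":[0,0,0],"grip":255},{"linear":[0.3,0,-0.45],"delta_rot":[0,0,0],"grip":255},{"linear":[0.3,0,-0.45],"delta_rot":[0,0,0],"grip":255}]}}

```text
time: 36.15
ee_pos: [0.6342, 0.1112, 0.0316]
tcp_rot: [180.0, 0.1, 178.2]
wrist_force: [-0.8, -0.2, 4.3]
opening: 0.0269
grasp_force: 62.4
```

Call:
{"fn": "play_rows", "kwargs": {"targets": [{"linear":[0.3,0,0],"delta_rot":[0,0,0],"grip":255},{"linear":[0.5,0,0],"delta_rot":[0,0,0],"grip":255},{"linear":[0.7,0,0],"delta_rot":[0,0,0],"grip":255},{"linear":[0.7,0,0],"delta_rot":[0,0,0],"grip":255}]}}

```text
time: 36.55
ee_pos: [0.6395, 0.1112, 0.0316]
tcp_rot: [180.0, -0.1, 178.2]
wrist_force: [-10.6, -0.1, 10.4]
opening: 0.027
grasp_force: 63.3
```

Call:
{"fn": "play_rows", "kwargs": {"targets": [{"linear":[0.05,0.2,0],"delta_rot":[0,0,0],"grip":255},{"linear":[0.1,0.4,0],"delta_rot":[0,0,0],"grip":255},{"linear":[0.1,0.6,0],"delta_rot":[0,0,0],"grip":255},{"linear":[0.1,0.8,0],"delta_rot":[0,0,0],"grip":255},{"linear":[0.1,0.9,0],"delta_rot":[0,0,0],"grip":255},{"linear":[0.1,0.9,0],"delta_rot":[0,0,0],"grip":255}]}}

```text
time: 37.15
ee_pos: [0.6397, 0.1174, 0.0317]
tcp_rot: [-179.7, -0.2, 178.1]
wrist_force: [-15.7, -12.4, 15.1]
opening: 0.0269
grasp_force: 63.8
```

Call:
{"fn": "play_rows", "kwargs": {"targets": [{"linear":[0,0.1,0],"delta_rot":[0,0,0],"grip":255},{"linear":[0,0.2,0],"delta_rot":[0,0,0],"grip":255},{"linear":[0,0.2,0],"delta_rot":[0,0,0],"grip":255}]}}

```text
time: 37.45
ee_pos: [0.6398, 0.1193, 0.0318]
tcp_rot: [-179.7, -0.2, 178.1]
wrist_force: [-14.7, -12.3, 13.9]
opening: 0.0265
grasp_force: 63.8
```

Call:
{"fn": "play_rows", "kwargs": {"targets": [{"linear":[-0.05,0.15,0.05],"delta_rot":[0,0,0],"grip":255},{"linear":[-0.05,0.3,0.05],"delta_rot":[0,0,0],"grip":255},{"linear":[-0.05,0.3,0.05],"delta_rot":[0,0,0],"grip":255}]}}

```text
time: 37.75
ee_pos: [0.6399, 0.1207, 0.0319]
tcp_rot: [-179.6, -0.1, 178.0]
wrist_force: [-10.7, -20.0, 11.0]
opening: 0.027
grasp_force: 63.5
```

Call:
{"fn": "play_rows", "kwargs": {"targets": [{"linear":[-0.1,-0.35,0],"delta_rot":[0,0,0],"grip":255},{"linear":[-0.1,-0.35,0],"delta_rot":[0,0,0],"grip":65},{"linear":[-0.1,-0.35,0],"delta_rot":[0,0,0],"grip":65},{"linear":[-0.1,-0.35,0],"delta_rot":[0,0,0],"grip":65},{"linear":[-0.1,-0.35,3],"delta_rot":[0,0,0],"grip":65},{"linear":[-0.1,-0.35,8],"delta_rot":[0,0,0],"grip":65},{"linear":[-5,-0.35,8],"delta_rot":[0,0,0],"grip":65},{"linear":[-9.5,-3.5,8],"delta_rot":[0,0,0],"grip":255},{"linear":[-12,-8,8],"delta_rot":[0,0,0],"grip":255},{"linear":[-14,-12,8],"delta_rot":[0,0,0],"grip":255}]}}

```text
time: 38.75
ee_pos: [0.5002, 0.0053, 0.1112]
tcp_rot: [-180.0, 0.1, 178.3]
wrist_force: [1.8, -1.4, 0.6]
opening: 0.0209
grasp_force: 0.0
```

Call:
{"fn": "play_rows", "kwargs": {"targets": [{"linear":[0.5,-4.5,0],"delta_rot":[0,0,0],"grip":255},{"linear":[1,-9,0],"delta_rot":[0,0,0],"grip":255},{"linear":[2,-13.5,0],"delta_rot":[0,0,0],"grip":255},{"linear":[4,-17.3,0],"delta_rot":[0,0,0],"grip":255},{"linear":[4,-17.3,0],"delta_rot":[0,0,0],"grip":255},{"linear":[4,-17.3,0],"delta_rot":[0,0,0],"grip":255}]}}

```text
time: 39.35
ee_pos: [0.5415, -0.168, 0.1105]
tcp_rot: [180.0, -0.0, 178.1]
wrist_force: [0.1, 1.2, 0.2]
opening: 0.0001
grasp_force: 0.0
```

```bash
python3 - <<'E'
from h import *
o=bot.get_obs(); print(o["ee_pos"],o["tcp_rot"])
for n in("top","side"):
    p=bot.camera(n);W=cloud(p);X,Y,Z=np.moveaxis(W,-1,0)
    for x,y in((.632,-.082),(.6357,.0185),(.639,.118)):
        print(n,"placed",rect(W,(abs(X-x)<.04)&(abs(Y-y)<.04),.07,.09), rect(W,(abs(X-x)<.05)&(abs(Y-y)<.04)&(X<.669),.0375,.044))
    if n=="top":
        c=cv2.resize(p["color"][138:193,265:395,::-1],(780,330),interpolation=cv2.INTER_CUBIC); cv2.imwrite("pics/b1.png",c)
E
```

```text
[ 0.54145779 -0.167979    0.11054524] [ 1.79977063e+02 -4.72445581e-02  1.78095937e+02]
top placed (138, array([632.4, -82.3,  81. ]), 'rect c', array([632.2, -82.7]), 'size', array([27.8, 43.1]), 'ang', 87.9, 'zmed', 81.1) (275, array([627.4, -76.2,  40.8]), 'rect c', array([631.2, -79. ]), 'size', array([68.8, 75.4]), 'ang', 90.0, 'zmed', 40.7)
top placed (135, array([636.3,  17.6,  81.1]), 'rect c', array([636.7,  16.4]), 'size', array([44.6, 27.2]), 'ang', 0.3, 'zmed', 81.0) (274, array([629.6,  22. ,  40.6]), 'rect c', array([633. ,  22.1]), 'size', array([69. , 74.1]), 'ang', 87.2, 'zmed', 40.5)
top placed (140, array([639. , 116.8,  80.4]), 'rect c', array([638.8, 115.7]), 'size', array([44. , 27.6]), 'ang', 0.8, 'zmed', 80.2) (234, array([629.7, 123. ,  40.7]), 'rect c', array([633.8, 122.1]), 'size', array([69.9, 69.4]), 'ang', 87.9, 'zmed', 40.7)
side placed (157, array([633.7, -75. ,  79.6]), 'rect c', array([632.1, -78.3]), 'size', array([32.5, 44.7]), 'ang', 89.4, 'zmed', 80.9) (245, array([634.3, -64.5,  41.1]), 'rect c', array([630.2, -76.7]), 'size', array([76.7, 68.8]), 'ang', 0.1, 'zmed', 41.4)
side placed (185, array([636.9,  24.7,  79.8]), 'rect c', array([635.9,  21.8]), 'size', array([31.2, 44.3]), 'ang', 89.2, 'zmed', 81.4) (280, array([635.5,  35.6,  41.3]), 'rect c', array([631.5,  24. ]), 'size', array([69.8, 74.7]), 'ang', 88.5, 'zmed', 41.2)
side placed (213, array([640.3, 123.9,  80. ]), 'rect c', array([638.8, 120.8]), 'size', array([32.3, 44.7]), 'ang', 88.2, 'zmed', 81.3) (299, array([637.1, 136.9,  41.3]), 'rect c', array([633.7, 122.4]), 'size', array([71.1, 71.3]), 'ang', 89.1, 'zmed', 41.5)
```

View pics/b1.png

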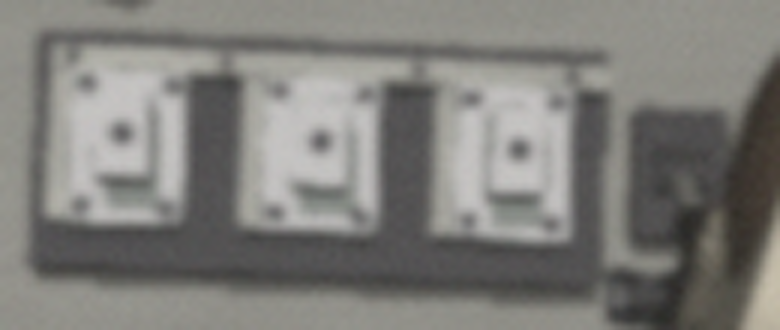

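All three plates sit against the rail and their stops, at about (120,150), (315,155) and (515,165) in the crop. Now I'll throw the lever on.

Call:
{"fn": "play_rows", "kwargs": {"targets": [{"linear":[0,-0.4,-3],"delta_rot":[0,0,0],"grip":255},{"linear":[0,-0.4,-5.2],"delta_rot":[0,0,0],"grip":255},{"linear":[0,-0.4,-5.2],"delta_rot":[0,0,0],"grip":255},{"linear":[2.5,-0.4,-5],"delta_rot":[0,0,0],"grip":255},{"linear":[4.5,-0.5,-4.8],"delta_rot":[0,0,0],"grip":255},{"linear":[6.5,-0.5,-4.8],"delta_rot":[0,0,0],"grip":255},{"linear":[8.5,-0.5,-5],"delta_rot":[0,0,0],"grip":255},{"linear":[9.7,-0.6,-5.2],"delta_rot":[0,0,0],"grip":255},{"linear":[10,-0.6,-5.2],"delta_rot":[0,0,0],"grip":255},{"linear":[10,-0.6,-5.2],"delta_rot":[0,0,0],"grip":255}]}}

```text
time: 40.45
ee_pos: [0.6417, -0.1728, 0.06]
tcp_rot: [-180.0, 0.0, 178.2]
wrist_force: [0.1, 0.1, 0.0]
opening: 0.0001
grasp_force: 0.0
```

Call:
{"fn": "play_rows", "kwargs": {"targets": [{"linear":[0.3,0,0],"delta_rot":[0,0,0],"grip":255},{"linear":[0.5,0,0],"delta_rot":[0,0,0],"grip":255},{"linear":[0.5,0,0],"delta_rot":[0,0,0],"grip":255}]}}

```text
time: 40.75
ee_pos: [0.644, -0.1732, 0.0598]
tcp_rot: [180.0, -0.2, 178.2]
wrist_force: [-12.3, 2.0, 5.5]
opening: -0.0003
grasp_force: 6.0
```

Lever stop contact at 12 N. On to the knob.

Call:
{"fn": "play_rows", "kwargs": {"targets": [{"linear":[-1.5,0,0],"delta_rot":[0,0,0],"grip":255},{"linear":[-3,0,4],"delta_rot":[0,0,0],"grip":200},{"linear":[-5,0,8.5],"delta_rot":[0,0,0],"grip":150},{"linear":[-7,4,9],"delta_rot":[0,0,-0.14],"grip":120},{"linear":[-8,8.5,9],"delta_rot":[0,0,-0.28],"grip":120},{"linear":[-9,13,9],"delta_rot":[0,0,-0.42],"grip":120},{"linear":[-10,17.5,9],"delta_rot":[0,0,-0.56],"grip":120},{"linear":[-11,22,9],"delta_rot":[0,0,-0.7],"grip":120},{"linear":[-12,26.5,9],"delta_rot":[0,0,-0.82],"grip":120},{"linear":[-13,31,9],"delta_rot":[0,0,-0.904],"grip":120}]}}

```text
time: 41.75
ee_pos: [0.5155, 0.1381, 0.1499]
tcp_rot: [179.9, 0.0, 126.1]
wrist_force: [1.9, 0.4, -0.1]
opening: 0.0453
grasp_force: 0.0
```

Call:
{"fn": "play_rows", "kwargs": {"targets": [{"linear":[-1,4.5,0],"delta_rot":[0,0,0],"grip":120},{"linear":[-2,9,0],"delta_rot":[0,0,0],"grip":120},{"linear":[-3,13.5,0],"delta_rot":[0,0,0],"grip":120},{"linear":[-3.8,18,0],"delta_rot":[0,0,0],"grip":120},{"linear":[-3.8,22.1,0],"delta_rot":[0,0,0],"grip":120},{"linear":[-3.8,22.1,0],"delta_rot":[0,0,0],"grip":120},{"linear":[-3.8,22.1,0],"delta_rot":[0,0,0],"grip":120}]}}

```text
time: 42.45
ee_pos: [0.4779, 0.358, 0.1492]
tcp_rot: [-180.0, 0.0, 126.5]
wrist_force: [-0.8, 0.2, -0.2]
opening: 0.0453
grasp_force: 0.0
```

```bash
python3 - <<'E'
from h import *
o=bot.get_obs(); print(o["ee_pos"],o["tcp_rot"],o["q"],o["opening"])
for n in("top","side"):
    p=bot.camera(n);W=cloud(p);X,Y,Z=np.moveaxis(W,-1,0)
    for x,y in((.632,-.082),(.6357,.0185),(.639,.118)): print(n,"placed",rect(W,(abs(X-x)<.04)&(abs(Y-y)<.04),.07,.09))
    print(n,"knob",rect(W,(abs(X-.475)<.035)&(abs(Y-.358)<.035),.088,.106), "ball",ball(p,[.667,-.17,.092]))
E
```

```text
[0.4778854  0.35802342 0.14915972] [-1.79990949e+02  9.94297648e-03  1.26478283e+02] [ 3.68450618e+01  1.07158454e+01  1.02395061e+01  8.95327747e+01
 -9.88483609e-03  9.03667801e+01] 0.045259887446493244
top placed (140, array([632.1, -82.3,  80.8]), 'rect c', array([631.9, -83.2]), 'size', array([43. , 27.8]), 'ang', 0.1, 'zmed', 81.0)
top placed (136, array([635.9,  17.5,  80.4]), 'rect c', array([636. ,  16.4]), 'size', array([44.7, 27.2]), 'ang', 0.5, 'zmed', 80.4)
top placed (139, array([638.9, 116.8,  80.1]), 'rect c', array([638.5, 116.2]), 'size', array([27.3, 43.9]), 'ang', 89.9, 'zmed', 80.1)
top knob (52, array([481.8, 348.3,  97.7]), 'rect c', array([481.5, 348.9]), 'size', array([13.9, 30. ]), 'ang', 32.9, 'zmed', 97.6) ball (array([ 668.3, -173.4,   92.3]), 62)
side placed (160, array([634. , -74.9,  79.5]), 'rect c', array([632.6, -77.8]), 'size', array([31.7, 44.7]), 'ang', 88.8, 'zmed', 80.7)
side placed (181, array([637. ,  24.4,  80. ]), 'rect c', array([636.2,  21.6]), 'size', array([44.7, 31.8]), 'ang', 3.1, 'zmed', 81.4)
side placed (216, array([640.5, 124.2,  80. ]), 'rect c', array([639.1, 121.1]), 'size', array([30.5, 44. ]), 'ang', 88.9, 'zmed', 81.4)
side knob (185, array([476.4, 363.5,  97.1]), 'rect c', array([475.3, 362. ]), 'size', array([16.4, 49.3]), 'ang', 37.0, 'zmed', 98.3) ball (array([ 667.3, -170.2,   92.7]), 70)
```

Call:
{"fn": "play_rows", "kwargs": {"targets": [{"linear":[-0.2,0,-4],"delta_rot":[0,0,0],"grip":120},{"linear":[-0.2,0,-7.5],"delta_rot":[0,0,0],"grip":120},{"linear":[-0.2,0,-8.7],"delta_rot":[0,0,0],"grip":120},{"linear":[-0.2,0,-8.7],"delta_rot":[0,0,0],"grip":120},{"linear":[-0.2,0,-8.7],"delta_rot":[0,0,0],"grip":255},{"linear":[-0.2,0,-8.7],"delta_rot":[0,0,0],"grip":255},{"linear":[-0.2,0,-8.7],"delta_rot":[0,0,0],"grip":255},{"linear":[-0.2,0,-8.7],"delta_rot":[0,0,0],"grip":255},{"linear":[-0.2,0,-8.7],"delta_rot":[0,0,0],"grip":255}], "force": 40}}

```text
time: 43.45
ee_pos: [0.4765, 0.3573, 0.0645]
tcp_rot: [179.9, 0.0, 126.4]
wrist_force: [-5.3, -5.6, 7.8]
opening: 0.0125
grasp_force: 40.5
```

Call:
{"fn": "play_rows", "kwargs": {"targets": [{"linear":[0,0,0],"delta_rot":[0,0,0.14],"grip":255},{"linear":[0,0,0],"delta_rot":[0,0,0.28],"grip":255},{"linear":[0,0,0],"delta_rot":[0,0,0.42],"grip":255},{"linear":[0,0,0],"delta_rot":[0,0,0.56],"grip":255},{"linear":[0,0,0],"delta_rot":[0,0,0.7],"grip":255},{"linear":[0,0,0],"delta_rot":[0,0,0.84],"grip":255},{"linear":[0,0,0],"delta_rot":[0,0,0.98],"grip":255},{"linear":[0,0,0],"delta_rot":[0,0,1.12],"grip":255},{"linear":[0,0,0],"delta_rot":[0,0,1.26],"grip":255},{"linear":[0,0,0],"delta_rot":[0,0,1.4],"grip":255}]}}

```text
time: 44.45
ee_pos: [0.4775, 0.3623, 0.0646]
tcp_rot: [179.6, 0.4, -153.0]
wrist_force: [-0.4, 21.8, -1.6]
opening: 0.0129
grasp_force: 39.5
```

Call:
{"fn": "play_rows", "kwargs": {"targets": [{"linear":[0,0,0],"delta_rot":[0,0,0.14],"grip":255},{"linear":[0,0,0],"delta_rot":[0,0,0.28],"grip":255},{"linear":[0,0,0],"delta_rot":[0,0,0.42],"grip":255},{"linear":[0,0,0],"delta_rot":[0,0,0.56],"grip":255},{"linear":[0,0,0],"delta_rot":[0,0,0.7],"grip":255},{"linear":[0,0,0],"delta_rot":[0,0,0.84],"grip":255},{"linear":[0,0,0],"delta_rot":[0,0,0.98],"grip":255},{"linear":[0,0,0],"delta_rot":[0,0,1.12],"grip":255},{"linear":[0,0,0],"delta_rot":[0,0,1.26],"grip":255},{"linear":[0,0,0],"delta_rot":[0,0,1.4],"grip":255}]}}

```text
time: 45.45
ee_pos: [0.4727, 0.3643, 0.0646]
tcp_rot: [179.9, 0.8, -72.5]
wrist_force: [-24.4, 27.2, 6.6]
opening: 0.0128
grasp_force: 40.5
```

Call:
{"fn": "play_rows", "kwargs": {"targets": [{"linear":[0,0,0],"delta_rot":[0,0,0.14],"grip":255},{"linear":[0,0,0],"delta_rot":[0,0,0.28],"grip":255},{"linear":[0,0,0],"delta_rot":[0,0,0.42],"grip":255},{"linear":[0,0,0],"delta_rot":[0,0,0.56],"grip":255},{"linear":[0,0,0],"delta_rot":[0,0,0.7],"grip":255},{"linear":[0,0,0],"delta_rot":[0,0,0.84],"grip":255},{"linear":[0,0,0],"delta_rot":[0,0,0.98],"grip":255},{"linear":[0,0,0],"delta_rot":[0,0,1.12],"grip":255},{"linear":[0,0,0],"delta_rot":[0,0,1.26],"grip":255},{"linear":[0,0,0],"delta_rot":[0,0,1.33],"grip":255}]}}

```text
time: 46.45
ee_pos: [0.4705, 0.3602, 0.0644]
tcp_rot: [-179.7, 0.5, 3.6]
wrist_force: [-35.2, 7.1, 15.8]
opening: 0.0126
grasp_force: 41.9
```

Call:
{"fn": "play_rows", "kwargs": {"targets": [{"linear":[-0.3,0,0],"delta_rot":[0,0,0.05],"grip":255},{"linear":[-0.5,0.1,0],"delta_rot":[0,0,0.1],"grip":255},{"linear":[-0.5,0.1,0],"delta_rot":[0,0,0.13],"grip":255},{"linear":[-0.5,0.1,0],"delta_rot":[0,0,0.13],"grip":255}]}}

```text
time: 46.85
ee_pos: [0.4701, 0.3599, 0.0644]
tcp_rot: [-179.8, 0.0, 10.6]
wrist_force: [-10.9, 1.9, 8.3]
opening: 0.0129
grasp_force: 41.1
```

```bash
python3 - <<'E'
from workcell import bot
o=bot.get_obs(); print(o["torque"],o["q"],o["tcp_rot"])
E
```

```text
[0.48684026 2.33157943 0.00734366] [  37.33806273   10.19734212    0.29788977   80.05335878    0.18130447
 -153.26881212] [-1.79816846e+02  3.94059034e-02  1.06070125e+01]
```

Call:
{"fn": "play_rows", "kwargs": {"targets": [{"linear":[0,0,0],"delta_rot":[0,0,0.05],"grip":255},{"linear":[0,0,0],"delta_rot":[0,0,0.08],"grip":255},{"linear":[0,0,0],"delta_rot":[0,0,0.08],"grip":255}]}}

```text
time: 47.15
ee_pos: [0.4706, 0.3599, 0.0645]
tcp_rot: [-179.8, -0.0, 15.1]
wrist_force: [-9.7, 2.9, 7.8]
opening: 0.0123
grasp_force: 50.6
```

```bash
python3 - <<'E'
from workcell import bot
o=bot.get_obs(); print(o["torque"],o["tcp_rot"])
E
```

```text
[ 0.62668898  1.97395552 -0.7077487 ] [-1.79806042e+02 -2.43767937e-02  1.51165368e+01]
```

At the stop, with 0.7 N·m of resistance. I'll release, rise, and check.

Call:
{"fn": "play_rows", "kwargs": {"targets": [{"linear":[0,0,0],"delta_rot":[0,0,0],"grip":120},{"linear":[0,0,0],"delta_rot":[0,0,0],"grip":120},{"linear":[0,0,0],"delta_rot":[0,0,0],"grip":120},{"linear":[0,0,4],"delta_rot":[0,0,0],"grip":120},{"linear":[0,0,9],"delta_rot":[0,0,0],"grip":120},{"linear":[-5,-5,12],"delta_rot":[0,0,-0.1],"grip":120},{"linear":[-10,-8,14],"delta_rot":[0,0,-0.2],"grip":120},{"linear":[-12,-10,15],"delta_rot":[0,0,-0.2],"grip":120},{"linear":[-12,-10,15],"delta_rot":[0,0,-0.2],"grip":120},{"linear":[-12,-10,15],"delta_rot":[0,0,-0.2],"grip":120}]}}

```text
time: 48.15
ee_pos: [0.3508, 0.2578, 0.2144]
tcp_rot: [-179.9, -0.2, 3.6]
wrist_force: [0.8, -0.1, 0.1]
opening: 0.0451
grasp_force: 0.0
```

```bash
python3 - <<'E'
from h import *
t=bot.camera("top"); s=bot.camera("side")
for p in(t,s):
    W=cloud(p);X,Y,Z=np.moveaxis(W,-1,0)
    for x,y in((.632,-.082),(.6357,.0185),(.639,.118)): print("placed",rect(W,(abs(X-x)<.04)&(abs(Y-y)<.04),.07,.09))
    for x,y in((.571,-.391),(.47,-.38)): print("tray",rect(W,(abs(X-x)<.04)&(abs(Y-y)<.05),.045,.07))
    print("knob",rect(W,(abs(X-.475)<.035)&(abs(Y-.358)<.035),.088,.106),"case",rect(W,(abs(X-.475)<.09)&(abs(Y-.358)<.09),.05,.066),ball(p,[.667,-.17,.092]))
def cr(p,x0,y0,w,h,k): return cv2.resize(p["color"][y0:y0+h,x0:x0+w,::-1],(w*k,h*k),interpolation=cv2.INTER_CUBIC)
cv2.imwrite("pics/c1.png",np.hstack([cr(t,185,193,48,48,6),cr(s,375,250,72,72,4)]))
E
```

```text
placed (140, array([632.2, -82.5,  80.7]), 'rect c', array([632.4, -83.1]), 'size', array([27.6, 43.1]), 'ang', 89.5, 'zmed', 80.7)
placed (135, array([636.3,  17.6,  81.2]), 'rect c', array([636.3,  16.3]), 'size', array([43.5, 27.3]), 'ang', 0.4, 'zmed', 81.1)
placed (141, array([639.1, 116.5,  80.6]), 'rect c', array([639. , 116.1]), 'size', array([27.6, 44. ]), 'ang', 89.1, 'zmed', 80.6)
tray (109, array([ 571.3, -390.9,   59.7]), 'rect c', array([ 571.6, -392. ]), 'size', array([31.2, 31.9]), 'ang', 38.4, 'zmed', 60.8)
tray (109, array([ 471.3, -380.8,   60.6]), 'rect c', array([ 470.7, -381.9]), 'size', array([32.7, 31.2]), 'ang', 35.1, 'zmed', 61.2)
knob (87, array([476.5, 356.7,  97.7]), 'rect c', array([476.1, 357.6]), 'size', array([48.9, 13.8]), 'ang', 9.5, 'zmed', 98.2) case (826, array([475.2, 355.2,  58.3]), 'rect c', array([475.4, 357.3]), 'size', array([100.1, 100.5]), 'ang', 10.6, 'zmed', 58.4) (array([ 668. , -174.1,   91.8]), 62)
placed (160, array([634.1, -75.2,  79.5]), 'rect c', array([632.5, -78.1]), 'size', array([31.6, 44.1]), 'ang', 88.4, 'zmed', 80.9)
placed (184, array([637.2,  24.5,  79.8]), 'rect c', array([635.4,  21.5]), 'size', array([31.9, 44.3]), 'ang', 87.7, 'zmed', 81.1)
placed (216, array([640. , 124.1,  80. ]), 'rect c', array([639. , 121.2]), 'size', array([30.9, 43.9]), 'ang', 88.7, 'zmed', 81.1)
tray (83, array([ 574.2, -383.6,   57.7]), 'rect c', array([ 571.3, -387.4]), 'size', array([36.2, 30.5]), 'ang', 46.1, 'zmed', 60.4)
tray (80, array([ 473.2, -373.2,   57.8]), 'rect c', array([ 472.1, -375.2]), 'size', array([32.4, 35.7]), 'ang', 0.4, 'zmed', 60.6)
knob (160, array([477.4, 363.6,  97.6]), 'rect c', array([474.4, 362.3]), 'size', array([52.1, 15. ]), 'ang', 9.6, 'zmed', 98.9) case (1241, array([483.7, 370.4,  59.2]), 'rect c', array([475.2, 362.5]), 'size', array([101. ,  99.4]), 'ang', 11.0, 'zmed', 59.8) (array([ 667.1, -169.8,   92.5]), 74)
```

View pics/c1.png

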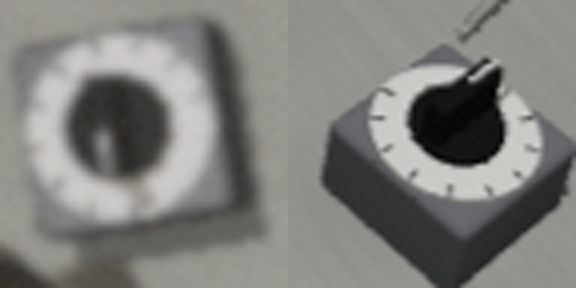

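```bash
python3 -c "
from workcell import bot
print(bot.job_done())"
```

```text
the job is handed in; nothing more can be done
None
```

The job is handed in, and no verdict came back. My last check showed both used tools in the tray, three fresh plates home on the bed, the lever on at its stop, and the knob at its zero stop; the bystanders were not re-measured.

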